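# Load a case into the bench press and close its slide

### The job

Pull the press's loading slide by its knob all the way out, until it clicks, with the case shell riding on it. Lay the short loose cover (the one the size of the shell, not the long one) squarely on top of the shell, setting it down rather than dropping it, then push the slide fully home with shell and cover still squarely stacked in the middle of its plate. Leave everything else where it is.

Things in the scene. Friction and masses are not known exactly. Their poses are not given: they have to be found in the camera images.
- press: Grey press, 190 mm wide, 230 mm high, on the robot's right, open front towards the table's middle. Origin on the table below the plate's middle when the slide is home; x from front to back (the slide comes out along -x). Bed 100 mm wide, 30 mm high from x = -180 to 100 mm. Cheeks (inner faces 83 mm either side) and beam (150 to 180 mm up) lie behind x = -20 mm. Pressing face 97 mm up.
- guard (a point): Middle of the front edge of the press's clear finger guard: a level sheet 190 mm wide, 102 to 107 mm above the table, from 77 to 18 mm before the press's origin. It overhangs the knob when home (the knob's front is 1 mm ahead of this edge), so a vertical tool cannot take it; one leaning back to the press's front by 30 to 45 degrees can.
- slide (a joint): Loading slide of the press, m: 0 fully home, 0.130 fully out (along the press's -x). A sprung click stop holds it at each end: it takes about 8 N to leave an end, 2 N between, and it clicks in over the last 6 mm.
- knob (a point): Centre of the slide's round black knob: diameter 42 mm, 24 mm long along the press's x, axis level, 62 mm above the table. 66 mm in front of the plate's middle; it moves with the slide.
- plate (a point): Middle of the top face of the slide's steel plate, 50 mm above the table; it moves with the slide. Plate 96 mm along the press's x, 90 mm wide, 8 mm thick; between it and the knob stands a bracket 30 mm wide, up to 16 mm above the plate, 49 mm from its middle.
- shell: Loose grey case shell, a flat rounded slab 90 x 60 x 16 mm (x, y, z), lying on the plate with its length along the press's x. Origin at the centre of its underside; 120 g.
- cover: The short loose grey cover lying on the table: flat rounded slab 90 x 60 x 16 mm (x, y, z) with a raised panel outline on top. Origin at the centre of its underside; about 100 g. Either way round fits.
- long_cover: A cover for another model, not to be used: flat grey slab 130 x 60 x 16 mm (x, y, z) lying on the table. Origin at the centre of its underside.
- tray: Empty open plastic tray, 120 x 90 x 45 mm; bystander. Origin at the centre of its underside.
- finished: A finished closed case, square, 85 x 85 x 36 mm, lying on the table; bystander. Origin at the centre of its underside.
There are look-alikes about, which are no part of the job. Leave any green or orange look-alike of the cover alone.

How it is judged:
By the outcome, as a careful person would: the job done as asked, in the order asked, and still so for the second after the job is handed in, with the robot touching nothing.
It also fails if it takes over 69 s, if anything falls off the work surface, if the arm or the gripper's body presses on something with over 40 N, if the wrist force passes 120 N, or if a joint passes its speed limit or range.

### The arm

A 7-joint arm with a two-finger parallel gripper is mounted at the origin on the work surface. World frame = base frame: x ahead of the robot, y to its left, z up, the work surface at z = 0. Lengths are in mm, angles in rad, forces in N, time in s.
With the tool pointing down it reaches from about 425 to 875 mm from the base axis. Payload 4.7 kg.
Tool frame: the origin (TCP) lies at the very end of the fingers, on their centre line; the grasp point (between the pads) lies 19 mm behind it; z points along the fingers, y is the line along which they close (so a half turn about z gives the same grasp; the last joint's range is limited). The gripper opens to 87 mm and grips with 3 to 60 N. Pads are 19 mm wide; open, the fingers measure 117 mm over their backs; the gripper's body (75 mm by 190 mm) begins 51 mm behind the grasp point.
Start: joints at [1.299, 0.321, -0.07, 1.45, 0.023, 1.371, -0.057], TCP at [183.23, -623.664, 186.487] pointing down, gripper open.
Joint ranges: [-2.86, 2.86], [-0.3, 2.09], [-1.38, 1.24], [0.06, 2.45], [-1.56, 4.7], [0.09, 2.05], [-2.69, 2.69]. Speed limits (rad/s): [2.57, 2.57, 3.14, 3.14, 3.14, 3.14, 3.14].

### API

Orientations are given as a unit quaternion [w, x, y, z].
In Python, from plant import robot gives the robot as it stands.
- The arm moves only by the tool move_arm, never from a script. Its argument "motion" is a list of rows, each an object with "jaw": the opening, from 0 (shut) to 1 (fully open); "travel": the shift along the tool's x, y, z in m, a list of three; "twist": the turn, a rotation vector about the tool's x, y, z in rad, a list of three. In form: [{"jaw": jaw, "travel": [tx, ty, tz], "twist": [ax, ay, az]}, ...]. A call has 1 to 12 rows; each row is the pose to reach, as a shift and turn from the pose commanded when the call began, along the tool's axes at that moment; what a row does not reach only later rows make up. A row lasts 1/8 s, in which the tool goes at most 62.5 mm and 10.7 degrees, less where a joint would pass 70% of its speed; a pose out of reach is approached as far as the arm can. A call with a gripper value outside its range is refused whole. The fingers move at their own pace and stop on an object; the grip force is fixed at half the most. Time passes only in rows, so rows that repeat a pose let the fingers close. It gives the time, the measured TCP pose, the force, the opening and the grip force at its end, in the units of the state.
- robot.observe(): the state, without advancing time (a new reading comes with each control period).
- robot.grab_frame(name): name is "side" or "top"; returns the picture (400x640x3 uint8, red, green, blue); there is no depth.
- robot.camera_params(name): a dict with "fx", "fy", "cx", "cy" (pixels), "k1" (the pictures are not rectified: a ray, as slopes to the right and down, at radius r is drawn at 1 + k1 r^2 times it, then the intrinsics apply), "R" (3x3) and "t" (3): a world point X has camera coordinates R X + t. Camera axes: x right, y down, z forward; pixel columns grow to the right and rows downward; lengths in mm; the calibration is good to about 2 mm. A picture is of the moment at which its call begins. camera_params takes no time and is no camera call.
- robot.hand_in(): hands the job in; it is judged then, once.
The state is a dict: "t": time; "qpos": joint angles; "joint_vel": joint speeds; "joint_efforts": joint torques, N m; "eef_pos": TCP position; "ee_rot": TCP orientation; "force": force on the tool from outside, world axes, zero at the start; "wrist_torque": the same for the moment, N m; "width": finger opening in mm; "grasp_force": force on a finger pad.
Only numpy, scipy, OpenCV 4.12 (cv2) and the standard library are available. Lean on these libraries where they do the work, as an engineer would, in place of code of your own. Each camera call takes 0.05 s, during which the arm holds its last target. There are 200 camera calls.

## Working session

There is one attempt and no reset: what is moved stays moved. The work goes in short steps, Python scripts to look and compute and a tool call to move; the robot and the scene stay as the last step left them, time stands still between calls to the robot, and variables do not carry over. Pictures are saved under pics/ and viewed, at most 10 in all, crops included, and the job is handed in when it is done.

Besides the shell and the picture viewer there is one more tool, called after "Emit:" as name([rows], argument=value, ...), one row to a line, values as JSON. move_arm: Moves the arm, as the interface text tells. Its arguments: {"type":"object","properties":{"motion":{"type":"array"}},"required":["motion"]}

```bash
mkdir -p pics
cat > h.py <<'E'
import numpy as np,cv2
from plant import robot
def pix2ray(name,u,v):
    c=robot.camera_params(name);R=np.array(c["R"]);t=np.array(c["t"])
    K=np.array([[c["fx"],0,c["cx"]],[0,c["fy"],c["cy"]],[0,0,1.]])
    p=cv2.undistortPoints(np.array([[[u,v]]],float),K,np.array([c["k1"],0,0,0]))[0,0]
    # refine model r_d=r(1+k1 r^2)
    return -R.T@t, R.T@np.array([p[0],p[1],1.])
def onplane(name,u,v,z):
    o,d=pix2ray(name,u,v);return o+d*(z-o[2])/d[2]
def proj(name,X):
    c=robot.camera_params(name);x=np.array(c["R"])@np.array(X,float)+np.array(c["t"])
    a=x[:2]/x[2];a=a*(1+c["k1"]*(a@a));return np.array([c["fx"]*a[0]+c["cx"],c["fy"]*a[1]+c["cy"]])
def save(name,f):
    im=robot.grab_frame(name);cv2.imwrite("pics/"+f,im[:,:,::-1]);return im
E
python3 - <<'E'
from h import *
a=save("top","t0.png");b=save("side","s0.png")
for n in("top","side"):
    c=robot.camera_params(n);print(n,c, -np.array(c["R"]).T@np.array(c["t"]))
print(robot.observe())
E
```

```text
top {'fx': 387.1057485948467, 'fy': 387.1057485948467, 'cx': 321.51334832126184, 'cy': 198.4804308090499, 'k1': 0.018273888137583117, 'R': array([[ 0.08587995, -0.9962986 ,  0.00370604],
       [-0.97359334, -0.08471135, -0.21199054],
       [ 0.21151983,  0.01459757, -0.97726469]]), 't': array([ 21.29770724, 613.90911447, 898.35512845])} [ 405.84886104   60.11014529 1007.99474324]
side {'fx': 380.7212636902077, 'fy': 380.7212636902077, 'cx': 316.5789120934264, 'cy': 194.27897953614604, 'k1': 0.032060309342891134, 'R': array([[-0.78937151, -0.61389702, -0.00480253],
       [-0.3272262 ,  0.42735271, -0.84278863],
       [ 0.5194378 , -0.66370182, -0.53822325]]), 't': array([510.64631049, 247.01260982, 596.73035418])} [173.95434204 603.97376212 531.80596177]
{'t': 0.1, 'qpos': array([ 1.29912343,  0.32176828, -0.07008251,  1.45153275,  0.02262548,
        1.37077837, -0.0568674 ]), 'joint_vel': array([ 0.00023528, -0.00151448,  0.00116215, -0.00249079,  0.00032627,
       -0.00073342, -0.00189138]), 'joint_efforts': array([-1.00856178e-03, -4.92572165e+01, -4.06077364e-01, -3.13399386e+01,
       -6.39944826e-02,  3.95074754e-02,  6.47679030e-05]), 'eef_pos': array([ 183.02206479, -623.13810816,  185.46847483]), 'ee_rot': array([-8.31103972e-04,  9.89804245e-01,  1.42431858e-01, -1.78365703e-04]), 'force': array([0.4745005 , 0.43395799, 0.53025347]), 'wrist_torque': array([0.0035579 , 0.03223871, 0.00020283]), 'grasp_force': 0.0, 'width': 86.92250133804993}
```

View pics/t0.png

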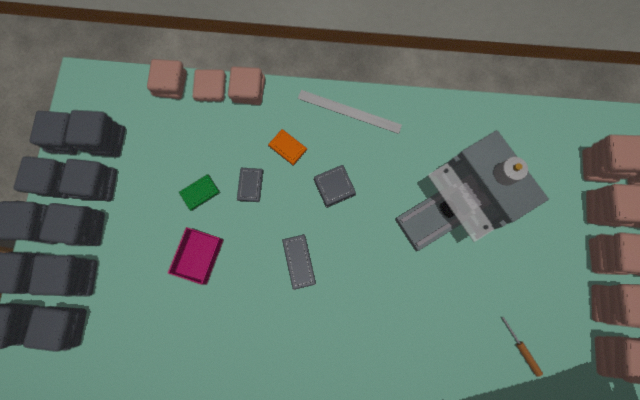

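View pics/s0.png

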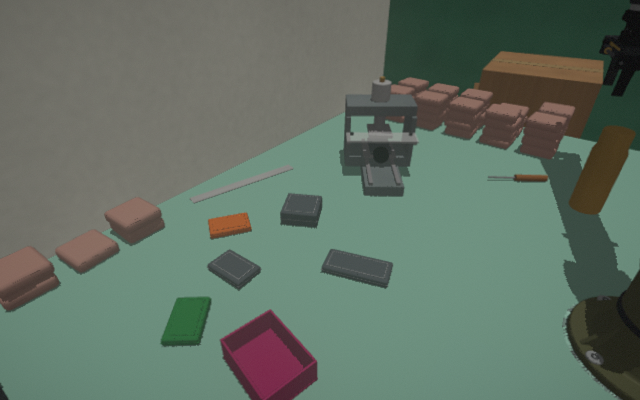

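Top view: the cover is at (250,185), long cover (299,262), finished case (335,186), and the press around (490,185), with its guard's front edge from about (430,178) to (478,238). The side view shows the knob at (381,154). Next, a zoom on the press.

Run:
```python
from h import *
a=cv2.imread("pics/t0.png");b=cv2.imread("pics/s0.png")
A=cv2.resize(a[120:265,385:555],None,fx=4,fy=4,interpolation=cv2.INTER_CUBIC)[:580,:400*1]
B=cv2.resize(b[80:200,335:430],None,fx=4,fy=4,interpolation=cv2.INTER_CUBIC)[:, :400]
C=np.zeros((580,800,3),np.uint8);C[:A.shape[0],:A.shape[1]]=A;C[:B.shape[0],410:410+B.shape[1]]=B
cv2.imwrite("pics/z0.png",C)
# cover contour: dark grey low-saturation
hsv=cv2.cvtColor(a,cv2.COLOR_BGR2HSV);m=((hsv[:,:,1]<75)&(hsv[:,:,2]<130)).astype(np.uint8)*255
m[:, :145]=0;m[:70]=0
cs,_=cv2.findContours(m,cv2.RETR_EXTERNAL,cv2.CHAIN_APPROX_NONE)
for c in cs:
    if cv2.contourArea(c)>200:
        r=cv2.minAreaRect(c);P=[onplane("top",*p,8)[:2] for p in cv2.boxPoints(r)]
        print(r,np.mean(P,0).round(1),[np.linalg.norm(P[i]-P[i-1]).round(1) for i in(1,2)],[np.degrees(np.arctan2(*(P[i]-P[i-1])[::-1])).round(1) for i in(1,2)])
```

```text
((549.0, 364.0), (70.0, 180.0), 90.0) [ 265.9 -503.3] [np.float64(436.5), np.float64(158.7)] [np.float64(-84.7), np.float64(174.5)]
((613.0, 304.5), (47.0, 52.0), 90.0) [ 418.1 -666.6] [np.float64(128.3), np.float64(113.8)] [np.float64(-84.8), np.float64(174.7)]
((298.5682678222656, 261.4853210449219), (52.31243133544922, 24.51490592956543), 77.90524291992188) [454.3 119.5] [np.float64(63.2), np.float64(132.4)] [np.float64(-72.9), np.float64(-162.5)]
((612.0, 254.0), (44.0, 54.0), 90.0) [ 543.  -673.7] [np.float64(136.8), np.float64(112.6)] [np.float64(-84.9), np.float64(174.9)]
((428.5384521484375, 218.30767822265625), (73.7751235961914, 58.7982177734375), 56.30992889404297) [ 595.5 -207.6] [np.float64(161.2), np.float64(190.9)] [np.float64(-51.4), np.float64(-145.0)]
((249.62701416015625, 184.3992919921875), (23.956439971923828, 35.18960952758789), 6.581944942474365) [644.4 268.9] [np.float64(96.3), np.float64(64.6)] [np.float64(1.2), np.float64(-91.8)]
((334.2845153808594, 185.66380310058594), (34.27098083496094, 34.402286529541016), 66.80140686035156) [660.5  44.2] [np.float64(93.1), np.float64(93.8)] [np.float64(-61.0), np.float64(-153.3)]
((608.5, 182.0), (96.0, 61.0), 90.0) [ 736.2 -678.3] [np.float64(163.2), np.float64(266.1)] [np.float64(-85.3), np.float64(175.2)]
((492.0141296386719, 183.36181640625), (92.37146759033203, 72.69581604003906), 53.32564926147461) [ 705.4 -372.5] [np.float64(208.5), np.float64(243.0)] [np.float64(-48.5), np.float64(-144.1)]
((433.5, 87.5), (35.0, 411.0), 90.0) [ 966.4 -207.7] [np.float64(1159.2), np.float64(107.5)] [np.float64(-85.2), np.float64(175.6)]
```

View pics/z0.png

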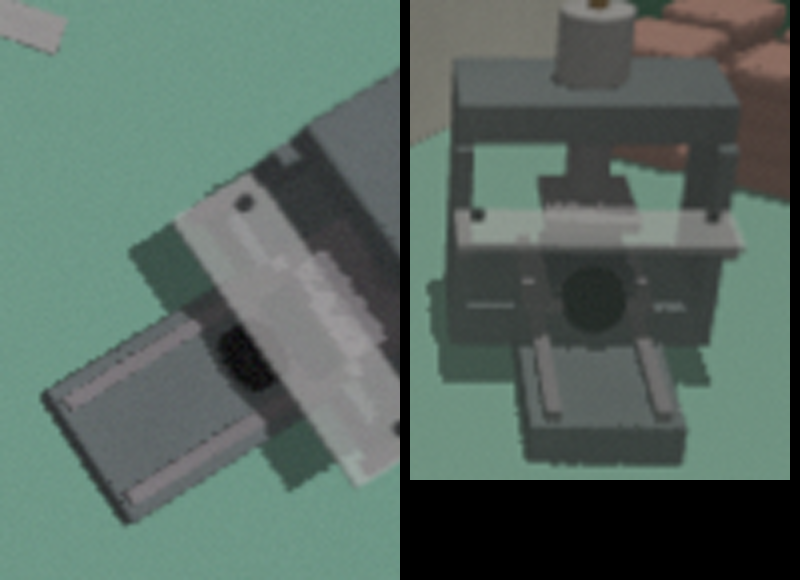

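The crops show the guard's front corners at top (429,174.5) and (474.5,241), the knob at side (381,154.5), and the bed front at the lower left.

Run:
```python
from h import *
A=lambda x,y:(385+x/4-.4,120+y/4-.4); B=lambda x,y:(335+(x-410)/4-.4,80+y/4-.4)
g1=onplane("top",*A(177,218),107);g2=onplane("top",*A(358,486),107)
s1=onplane("side",*B(453,251),102);s2=onplane("side",*B(743,254),102)
for p,q in((g1,g2),(s1,s2)):
    m=(p+q)/2;d=q-p;yaw=np.arctan2(d[1],d[0]);
    print(p.round(1),q.round(1),np.linalg.norm(d).round(1),m.round(1),"edge deg",np.degrees(yaw).round(1))
# bed front bottom corners z=0, x=-180
b1=onplane("top",*A(43,398),0);b2=onplane("top",*A(128,524),0);print("bed",b1.round(1),b2.round(1),np.linalg.norm(b1-b2),((b1+b2)/2).round(1),np.degrees(np.arctan2(*(b2-b1)[1::-1])))
b1=onplane("side",*B(526,464),0);b2=onplane("side",*B(683,466),0);print("bed",b1.round(1),b2.round(1),np.linalg.norm(b1-b2),((b1+b2)/2).round(1),np.degrees(np.arctan2(*(b2-b1)[1::-1])))
print("knob",onplane("side",*B(594,298),62).round(1))
```

```text
[ 683.3 -179.4  107. ] [ 530.7 -288.2  107. ] 187.5 [ 607.  -233.8  107. ] edge deg -144.5
[ 685.6 -175.4  102. ] [ 530.6 -286.6  102. ] 190.8 [ 608.1 -231.   102. ] edge deg -144.3
bed [ 585.5 -123.4    0. ] [ 507.9 -181.8    0. ] 97.18798438985472 [ 546.7 -152.6    0. ] -143.03420221333917
bed [ 587.1 -120.5    0. ] [ 506.1 -179.6    0. ] 100.29564275922377 [ 546.6 -150.     0. ] -143.90596416090344
knob [ 613.7 -243.2   62. ]
```

```bash
cat >> h.py <<'E'
from scipy.spatial.transform import Rotation as Ro
O=np.array([652.4,-296.]);PA=np.radians(-54.1)
U=np.array([np.cos(PA),np.sin(PA)]);V=np.array([-U[1],U[0]])
def P(x,y,z): return np.r_[O+x*U+y*V,z]
def rot(yaw,lean):  # tool y at world yaw (deg), z down, leaned by lean deg so that tool z goes to -toolx
    y=np.radians(yaw);yy=np.array([np.cos(y),np.sin(y),0]);z=np.array([0,0,-1.]);x=np.cross(yy,z)
    return Ro.from_matrix(np.c_[x,yy,z])*Ro.from_rotvec([0,-np.radians(lean),0])
def cur():
    s=robot.observe();q=s["ee_rot"];return s,np.array(s["eef_pos"]),Ro.from_quat([q[1],q[2],q[3],q[0]])
def plan(tcp,R):
    s,p,C=cur();d=C.inv().apply(np.array(tcp)-p)/1000;w=(C.inv()*R).as_rotvec()
    print("travel",d.round(4),"twist",w.round(4))
def gp(x,y,z,R): # tcp for a grasp point in press frame
    return P(x,y,z)+19*R.as_matrix()[:,2]
E
python3 - <<'E'
from h import *
R=rot(35.9,40);plan(gp(-170,0,230,R),R)
E
```

```text
travel [ 0.4898 -0.3303 -0.0295] twist [-0.6647 -0.4702 -1.8225]
```

Emit:
move_arm([
  {"jaw": 1,"travel": [0,0,-0.05],"twist": [0,0,-0.18]},
  {"jaw": 1,"travel": [0.05,-0.03,-0.06],"twist": [-0.13,-0.09,-0.36]},
  {"jaw": 1,"travel": [0.1,-0.065,-0.05],"twist": [-0.2,-0.14,-0.54]},
  {"jaw": 1,"travel": [0.15,-0.1,-0.05],"twist": [-0.26,-0.19,-0.72]},
  {"jaw": 1,"travel": [0.2,-0.135,-0.04],"twist": [-0.33,-0.23,-0.9]},
  {"jaw": 1,"travel": [0.25,-0.17,-0.03],"twist": [-0.39,-0.28,-1.08]},
  {"jaw": 1,"travel": [0.3,-0.2,-0.03],"twist": [-0.46,-0.33,-1.26]},
  {"jaw": 1,"travel": [0.35,-0.235,-0.03],"twist": [-0.53,-0.37,-1.44]},
  {"jaw": 1,"travel": [0.4,-0.27,-0.03],"twist": [-0.59,-0.42,-1.62]},
  {"jaw": 1,"travel": [0.45,-0.3,-0.03],"twist": [-0.665,-0.47,-1.8225]},
  {"jaw": 1,"travel": [0.49,-0.33,-0.03],"twist": [-0.665,-0.47,-1.8225]},
  {"jaw": 1,"travel": [0.49,-0.33,-0.03],"twist": [-0.665,-0.47,-1.8225]},
])

```text
t: 1.6
eef_pos: [561.7, -164.5, 215.8]
ee_rot: [0.306, 0.424, 0.838, -0.155]
force: [-0.4, -0.5, 0.4]
width: 87.0
grasp_force: 0.0
```

Run:
```python
from h import *
s,p,C=cur();R=rot(35.9,40);print(p,np.degrees((C.inv()*R).as_rotvec()).round(1),s["qpos"].round(2))
plan(gp(-112,0,113,R),R)
plan(gp(-70,0,63,R),R)
```

```text
[ 561.72932277 -164.47808233  215.77932505] [0.3 0.1 0.4] [ 0.74 -0.18 -0.82  2.07  0.6   0.9   0.22]
travel [ 0.0297 -0.0041  0.1283] twist [0.0047 0.0012 0.0064]
travel [ 0.0297 -0.0044  0.1936] twist [0.0047 0.0012 0.0064]
```

Emit:
move_arm([
  {"jaw": 1,"travel": [0.02,-0.004,0.05],"twist": [0.005,0.001,0.006]},
  {"jaw": 1,"travel": [0.03,-0.004,0.1],"twist": [0.005,0.001,0.006]},
  {"jaw": 1,"travel": [0.03,-0.004,0.128],"twist": [0.005,0.001,0.006]},
  {"jaw": 1,"travel": [0.03,-0.004,0.128],"twist": [0.005,0.001,0.006]},
])

```text
t: 2.1
eef_pos: [589.4, -221.7, 96.1]
ee_rot: [0.301, 0.432, 0.835, -0.158]
force: [0.1, 0.6, 0.1]
width: 87.6
grasp_force: 0.0
```

Run:
```python
from h import *
a=save("top","t1.png");b=save("side","s1.png")
A=cv2.resize(a[120:260,385:525],None,fx=4,fy=4,interpolation=cv2.INTER_CUBIC)[:,:400]
B=cv2.resize(b[50:195,331:431],None,fx=4,fy=4,interpolation=cv2.INTER_CUBIC)[:, :400]
C=np.zeros((580,800,3),np.uint8);C[:A.shape[0],:A.shape[1]]=A;C[:B.shape[0],400:400+B.shape[1]]=B
cv2.imwrite("pics/z1.png",C[:,:,::-1])
R=rot(35.9,40);s,p,c=cur();print(p,s["force"]);plan(gp(-70,0,63,R),R)
```

```text
[ 591.6089029  -219.80513986   99.43214859] [-0.49006471  0.84332575  0.22614723]
travel [0.0025 0.0049 0.0645] twist [-0.0059  0.0004 -0.0068]
```

View pics/z1.png

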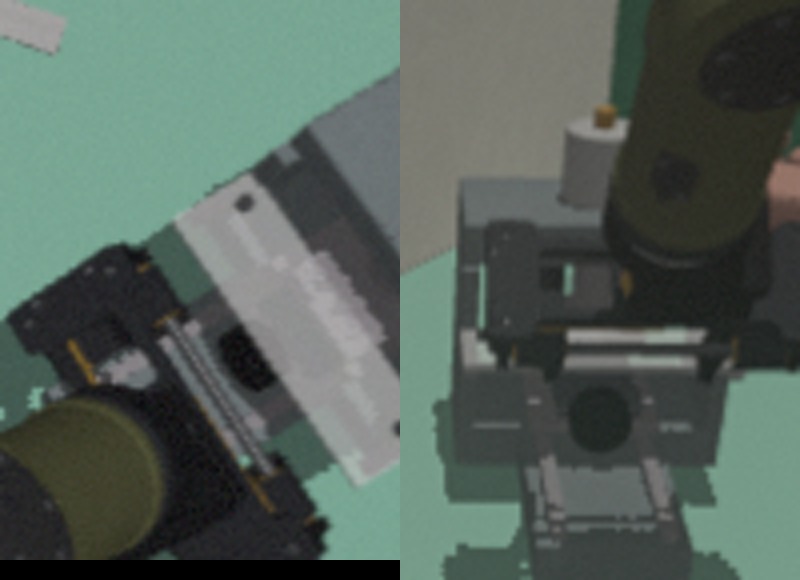

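The gripper straddles the knob (crop: fingers near x 515 and 735, knob at 600), with about 20 mm of margin each side.

Emit:
move_arm([
  {"jaw": 1,"travel": [0.002,0.002,0.03],"twist": [0,0,0]},
  {"jaw": 1,"travel": [0.002,0.002,0.05],"twist": [0,0,0]},
  {"jaw": 1,"travel": [0.002,0.002,0.064],"twist": [0,0,0]},
  {"jaw": 1,"travel": [0.002,0.002,0.064],"twist": [0,0,0]},
  {"jaw": 1,"travel": [0.002,0.002,0.064],"twist": [0,0,0]},
  {"jaw": 1,"travel": [0.002,0.002,0.064],"twist": [0,0,0]},
])

```text
t: 2.95
eef_pos: [617.1, -250.2, 50.4]
ee_rot: [0.305, 0.43, 0.835, -0.157]
force: [0.0, 0.2, 0.2]
width: 86.9
grasp_force: 0.0
```

Run:
```python
from h import *
R=rot(35.9,40);s,p,c=cur();print(p,s["force"]);plan(gp(-70,0,63,R),R)
```

```text
[ 617.14236795 -250.20782892   50.39189741] [0.00586982 0.23020874 0.2187201 ]
travel [0.0013 0.0017 0.0015] twist [-0.0041  0.0026 -0.0057]
```

No contact and on target; close.

Emit:
move_arm([
  {"jaw": 0.45,"travel": [0.001,0.001,0.001],"twist": [0,0,0]},
  {"jaw": 0.45,"travel": [0.001,0.001,0.001],"twist": [0,0,0]},
  {"jaw": 0.3,"travel": [0.001,0.001,0.001],"twist": [0,0,0]},
  {"jaw": 0.3,"travel": [0.001,0.001,0.001],"twist": [0,0,0]},
  {"jaw": 0.3,"travel": [0.001,0.001,0.001],"twist": [0,0,0]},
  {"jaw": 0.3,"travel": [0.001,0.001,0.001],"twist": [0,0,0]},
])

```text
t: 3.7
eef_pos: [617.3, -249.9, 47.5]
ee_rot: [0.304, 0.43, 0.835, -0.157]
force: [0.6, -1.0, 0.8]
width: 35.1
grasp_force: 0.0
```

Run:
```python
from h import *
s,p,c=cur();print(p,s["force"],s["width"],s["grasp_force"])
d=c.inv().apply(np.r_[-U,0]);print("out dir in tool",d.round(4))
```

```text
[ 617.27226859 -249.94412208   47.4650315 ] [ 0.63930575 -1.00693022  0.78351398] 35.12826971810743 0.0
out dir in tool [ 0.7655 -0.0077 -0.6433]
```

Emit:
move_arm([
  {"jaw": 0.3,"travel": [0,0,0],"twist": [0,0,0]},
  {"jaw": 0.3,"travel": [0,0,0],"twist": [0,0,0]},
])

```text
t: 3.95
eef_pos: [618.0, -249.2, 47.7]
ee_rot: [0.305, 0.43, 0.835, -0.156]
force: [1.5, 1.9, 0.5]
width: 27.2
grasp_force: 0.8
```

Run:
```python
from h import *
s,p,c=cur();print(p,s["force"],s["width"],s["grasp_force"])
a=save("top","t2.png");b=save("side","s2.png")
A=cv2.resize(a[120:260,385:485],None,fx=4,fy=4,interpolation=cv2.INTER_CUBIC)[:,:400]
B=cv2.resize(b[80:180,341:441],None,fx=4,fy=4,interpolation=cv2.INTER_CUBIC)[:, :400]
C=np.zeros((560,800,3),np.uint8);C[:A.shape[0],:A.shape[1]]=A;C[:B.shape[0],400:400+B.shape[1]]=B
cv2.imwrite("pics/z2.png",np.clip(C[:,:,::-1]*1.8,0,255))
```

```text
[ 617.97884254 -249.22100115   47.74806398] [1.4728828  1.94724483 0.45670236] 27.171456416067365 0.7890965673141181[ WARN:0@1.108] global loadsave.cpp:1063 imwrite_ Unsupported depth image for selected encoder is fallbacked to CV_8U.
```

View pics/z2.png

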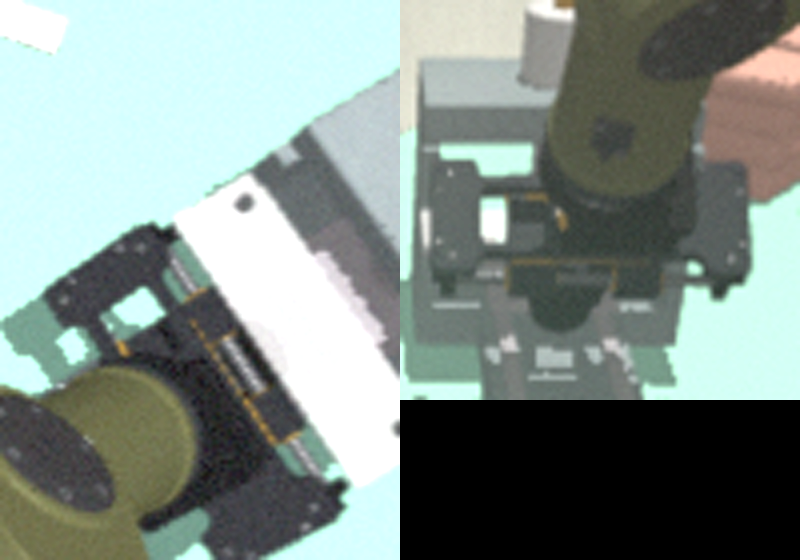

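Run:
```python
from h import *
s,p,c=cur();M=c.as_matrix();print(p,s["width"],s["grasp_force"],M.round(2))
B=lambda q:(np.array([400,0])+(q-[341,80])*4).round(0); A=lambda q:((q-[385,120])*4).round(0)
for n,X in dict(tcp=p,grasp=p-19*M[:,2],body=p-70*M[:,2],bodyL=p-70*M[:,2]+95*M[:,1],bodyR=p-70*M[:,2]-95*M[:,1],knob=P(-66,0,62),knobfront=P(-78,0,62),fL=p+28*M[:,1],fR=p-28*M[:,1]).items():
    print(n,X.round(0),"B",B(proj("side",X)),"A",A(proj("top",X)))
```

```text
[ 617.98916547 -249.23221236   47.79830062] 26.334914995113934 1.009606858715415 [[-0.44  0.81  0.37]
 [ 0.62  0.58 -0.52]
 [-0.64  0.   -0.77]]
tcp [ 618. -249.   48.] B [556. 310.] A [258. 351.]
grasp [ 611. -239.   62.] B [559. 299.] A [249. 356.]
body [ 592. -213.  101.] B [569. 268.] A [225. 372.]
bodyL [ 669. -157.  101.] B [423. 266.] A [136. 238.]
bodyR [ 514. -268.  101.] B [718. 270.] A [317. 510.]
knob [ 614. -243.   62.] B [558. 297.] A [254. 352.]
knobfront [ 607. -233.   62.] B [560. 305.] A [238. 362.]
fL [ 641. -233.   48.] B [515. 309.] A [233. 313.]
fR [ 595. -266.   48.] B [596. 311.] A [283. 388.]
```

Run:
```python
from h import *
b=cv2.imread("pics/s2.png");t=cv2.imread("pics/t2.png")
f=lambda i:np.clip(255*(i/255.)**0.45,0,255).astype(np.uint8)
B=cv2.resize(f(b[130:175,355:410]),None,fx=10,fy=10,interpolation=cv2.INTER_CUBIC)
T=cv2.resize(f(t[165:255,420:445]),None,fx=5,fy=5)[:450]
C=np.zeros((450,700,3),np.uint8);C[:,:550]=B[:450,:550];C[:,560:685]=T;cv2.imwrite("pics/z3.png",C)
```

```text
(no output)
```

View pics/z3.png

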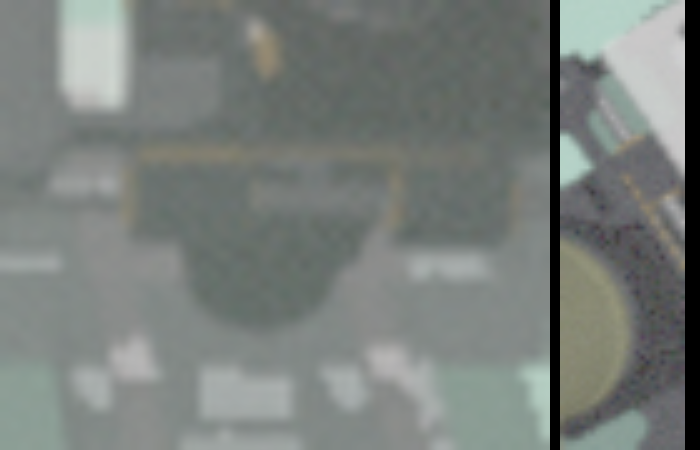

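The picture is unclear: the knob is still visible at crop (260,270), and the finger blocks look about 44 mm apart, which disagrees with the width reading. I'll close fully and read again.

Emit:
move_arm([
  {"jaw": 0,"travel": [0,0,0],"twist": [0,0,0]},
  {"jaw": 0,"travel": [0,0,0],"twist": [0,0,0]},
  {"jaw": 0,"travel": [0,0,0],"twist": [0,0,0]},
])

```text
t: 4.42
eef_pos: [618.5, -247.6, 49.7]
ee_rot: [0.306, 0.429, 0.835, -0.157]
force: [-13.3, 13.8, 19.8]
width: 5.2
grasp_force: 15.0
```

Emit:
move_arm([
  {"jaw": 0.4,"travel": [0,0,0],"twist": [0,0,0]},
  {"jaw": 0.4,"travel": [0,0,0],"twist": [0,0,0]},
  {"jaw": 0.4,"travel": [0,0,0],"twist": [0,0,0]},
])

```text
t: 4.8
eef_pos: [617.4, -249.8, 48.1]
ee_rot: [0.305, 0.43, 0.835, -0.157]
force: [-2.1, 1.2, 1.9]
width: 27.1
grasp_force: 1.1
```

Run:
```python
from h import *
s,p,c=cur();print(p,s["force"],s["width"],s["grasp_force"],s["wrist_torque"])
a=save("top","t4.png");b=save("side","s4.png")
a=a[:,:,::-1];b=b[:,:,::-1]
f=lambda i:np.clip(255*(i/255.)**0.5,0,255).astype(np.uint8)
B=cv2.resize(f(b[120:180,345:425]),None,fx=5,fy=5,interpolation=cv2.INTER_CUBIC)
T=cv2.resize(f(a[165:245,400:480]),None,fx=5,fy=5)
B0=cv2.resize(f(cv2.imread("pics/s0.png")[120:160,345:425]),None,fx=5,fy=5)
C=np.zeros((510,800,3),np.uint8);C[:300,:400]=B;C[310:510,:400]=B0;C[:400,400:]=T;cv2.imwrite("pics/z4.png",C)
```

```text
[ 617.42450911 -249.82065625   48.12303036] [-2.09955423  1.15058717  1.93930393] 27.06269893045839 1.0976956297673013 [ 0.60570519  0.28255826 -0.02842324]
```

View pics/z4.png

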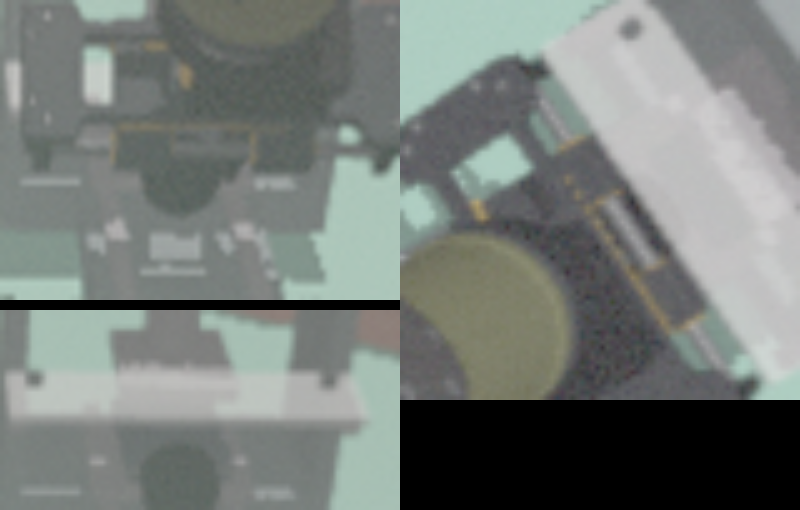

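The finger carriages measure about 104 mm overall with a 40 mm gap, in both views. That fits fingers stopped on the 42 mm knob, so the width reading looks untrustworthy. I'll test it with a gentle pull under full grip.

Emit:
move_arm([
  {"jaw": 0,"travel": [0,0,0],"twist": [0,0,0]},
  {"jaw": 0,"travel": [0,0,0],"twist": [0,0,0]},
  {"jaw": 0,"travel": [0,0,0],"twist": [0,0,0]},
  {"jaw": 0,"travel": [0,0,0],"twist": [0,0,0]},
  {"jaw": 0,"travel": [0,0,0],"twist": [0,0,0]},
])

```text
t: 5.52
eef_pos: [618.6, -247.3, 49.9]
ee_rot: [0.306, 0.429, 0.835, -0.157]
force: [-12.6, 12.9, 19.6]
width: 1.6
grasp_force: 14.4
```

Run:
```python
from h import *
s,p,c=cur();print(p,s["force"],s["width"],s["grasp_force"],s["wrist_torque"])
print("press",(p[:2]-O)@U,(p[:2]-O)@V,"Fu",s["force"][:2]@U,"Fv",s["force"][:2]@V)
```

```text
[ 618.62996502 -247.2519459    49.92643708] [-12.61252588  12.85306002  19.63197217] 1.6226311978356442 14.367499575018883 [ 0.52326765  0.69899779 -0.37598951]
press -59.28976871189345 1.2293768353859313 Fu -17.80715035282816 Fv -2.6799920569985796
```

Run:
```python
from h import *
def tri(a,b):
    o1,d1=pix2ray("side",*a);o2,d2=pix2ray("top",*b)
    k=np.linalg.lstsq(np.c_[d1,-d2],o2-o1,rcond=None)[0];x=o1+k[0]*d1;y=o2+k[1]*d2
    return (x+y)/2,np.linalg.norm(x-y)
p=np.array([617.4,-249.8,48.1]);M=rot(35.9,40).as_matrix()
for n,a,b in(("L",(345+115/5-.4,120+165/5-.4),(400+155/5-.4,165+145/5-.4)),("R",(345+320/5-.4,120+165/5-.4),(400+302/5-.4,165+320/5-.4)),
  ("L2",(345+115/5-.4,120+128/5-.4),(400+155/5-.4,165+145/5-.4)),("R2",(345+320/5-.4,120+130/5-.4),(400+270/5-.4,165+330/5-.4))):
    X,e=tri(a,b);print(n,X.round(1),"err",e.round(1),"tool",(M.T@(X-p)).round(1),"press",((X[:2]-O)@U).round(1),((X[:2]-O)@V).round(1))
# z1 open
```

```text
L [ 635.4 -195.1   80.4] err 14.5 tool [  5.1  46.7 -46.5] press -91.7 45.4
R [ 554.6 -269.8   75. ] err 17.1 tool [ -1.5 -62.6 -33.8] press -78.6 -63.9
L2 [ 630.7 -187.5  105.8] err 10.8 tool [ -4.4  47.3 -71.7] press -100.7 46.0
R2 [ 544.2 -242.8  108.4] err 14.3 tool [ -1.6 -55.2 -77.4] press -106.5 -56.4
```

Run:
```python
from h import *
b5=save("side","s5.png")[:,:,::-1];a5=save("top","t5.png")[:,:,::-1]
for n,i in(("s1",cv2.imread("pics/s1.png")),("s2",cv2.imread("pics/s2.png")),("s4",cv2.imread("pics/s4.png")),("s5",b5)):
    i=i.astype(int);g=(i[:,:,2]-i[:,:,0]>12)
    for r in (147,149,151): print(n,r,[c for c in range(340,430) if g[r,c]],end=" ")
    print()
d=cv2.absdiff(b5,cv2.imread("pics/s4.png")).sum(2)
ys,xs=np.where(d[120:180,345:425]>60);print("diff cols",np.unique(xs+345),"rows",np.unique(ys+120))
for r in range(140,166,3): print(r,b5[r,362:412].sum(1)//3)
```

```text
s1 147 [] s1 149 [] s1 151 [] 
s2 147 [] s2 149 [] s2 151 [367, 394] 
s4 147 [367, 395] s4 149 [367] s4 151 [367, 395] 
s5 147 [372, 373, 388] s5 149 [372] s5 151 [372, 388] 
diff cols [345 347 348 349 353 354 360 361 363 364 365 366 367 368 369 370 371 372
 373 374 375 376 377 378 379 380 381 382 383 384 385 386 387 388 389 390
 391 392 393 394 395 396 397 398 401 402 403 404 405 406 413 414 415 416
 418 419 420 421 422 423 424] rows [121 122 123 124 129 130 131 132 133 134 135 136 137 138 139 140 141 142
 143 146 147 148 149 150 151 152 153 154 155 167 168 169 170 171 172 173
 174 175 178 179]
140 [72 74 75 78 81 74 72 72 83 84 59 53 51 49 43 40 38 39 38 38 33 35 35 35
 35 33 33 33 35 33 33 34 32 33 38 35 32 33 33 35 35 33 32 33 34 35 33 36
 45 51]
143 [42 40 43 42 43 41 41 41 42 44 39 39 40 37 39 39 37 39 37 39 38 39 39 40
 35 37 37 37 36 37 35 36 37 39 38 36 39 36 39 40 37 37 37 36 37 35 38 40
 40 40]
146 [68 69 68 68 69 67 66 54 56 56 71 48 41 40 41 40 41 42 41 41 40 42 43 39
 38 38 50 44 42 39 40 39 42 40 39 37 40 40 44 56 60 60 56 58 56 56 58 61
 63 62]
149 [64 65 62 64 65 65 
[... 374 characters left out ...]
37 44 62 67 66 66 67 67 68 75 79 76 77 76 78 77 68 59 60 59 58 63 60
 64 84]
158 [ 62  63  65  69  68  67  65  64  64  65  63  56  42  37  38  36  41  37
  39  39  36  40  36  38  36  38  51  63  67  67  67  64  66  66  66  66
  62  65  67  66  66  64  65  64  64  63  63  63  72 121]
161 [ 61  65  61  64  69  67  67  63  62  62  61  62  61  56  45  42  37  39
  37  40  36  39  39  46  56  59  63  62  63  66  67  66  62  61  60  62
  63  63  63  62  62  64  62  63  63  63  62  66  95 126]
164 [ 62  63  61  65  81  87 109  96  67  61  63  59  61  62  63  58  60  63
  62  62  62  61  63  60  61  61  61  60  63  68  84  86  85  75  64  64
  61  62  65  65  63  60  63  64  62  62  62  69 120 134]
```

Emit:
move_arm([
  {"jaw": 0.3,"travel": [0,0,0],"twist": [0,0,0]},
  {"jaw": 0.5,"travel": [0,0,-0.02],"twist": [0,0,0]},
  {"jaw": 0.5,"travel": [0,0,-0.06],"twist": [0,0,0]},
  {"jaw": 0.5,"travel": [0.05,0,-0.11],"twist": [0,0,0]},
  {"jaw": 0.5,"travel": [0.1,0,-0.15],"twist": [0,0,0]},
  {"jaw": 0.5,"travel": [0.1,0,-0.15],"twist": [0,0,0]},
  {"jaw": 0.5,"travel": [0.1,0,-0.15],"twist": [0,0,0]},
])

```text
t: 6.5
eef_pos: [516.6, -109.7, 98.2]
ee_rot: [0.304, 0.43, 0.835, -0.158]
force: [0.3, -1.4, -0.8]
width: 43.1
grasp_force: 0.0
```

Run:
```python
from h import *
b=save("side","s6.png")[:,:,::-1];a=save("top","t6.png")[:,:,::-1]
s,p,c=cur();M=c.as_matrix();print(p,s["width"],s["qpos"].round(3),M.round(3))
w=s["width"]/2
f=lambda i:np.clip(255*(i/255.)**0.6,0,255).astype(np.uint8)
S=np.zeros((560,800,3),np.uint8)
def crop(n,i):
    q=proj(n,p-35*M[:,2]).astype(int);o=q-[40,50]
    C=cv2.resize(f(i[o[1]:o[1]+110,o[0]:o[0]+80]),None,fx=5,fy=5,interpolation=cv2.INTER_CUBIC)
    for X,k in((p+w*M[:,1],(0,0,255)),(p-w*M[:,1],(255,0,0))):
        u=((proj(n,X)-o+.5)*5).astype(int);cv2.circle(C,tuple(map(int,u)),4,k,1)
    print(n,"origin",o);return C
S[:550,:400]=crop("side",b);S[:550,400:]=crop("top",a);cv2.imwrite("pics/z6.png",S)
```

```text
[ 516.86409359 -110.63316015   97.89006421] 43.210122106069754 [ 0.698 -0.062 -0.999  2.253  0.837  0.876 -0.229] [[-0.443  0.816  0.371]
 [ 0.625  0.578 -0.525]
 [-0.643 -0.001 -0.766]]
side origin [352 116]
top origin [350 194]
```

View pics/z6.png

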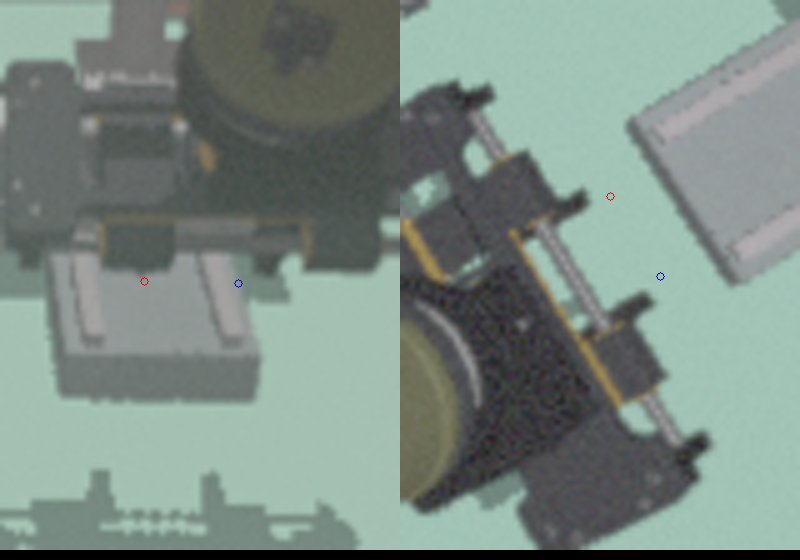

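Top crop: the real fingertips are at about (586,203) and (643,297). My projected TCP points are (610,196) and (660,276), so the reported TCP disagrees with the pictures. The side crop shows a shift to the right too. I'll triangulate the offset.

Run:
```python
from h import *
def tri(a,b):
    o1,d1=pix2ray("side",*a);o2,d2=pix2ray("top",*b)
    k=np.linalg.lstsq(np.c_[d1,-d2],o2-o1,rcond=None)[0];x=o1+k[0]*d1;y=o2+k[1]*d2
    return (x+y)/2,np.linalg.norm(x-y)
s,p,c=cur();M=c.as_matrix()
S=lambda x,y:(352+x/5-.4,116+y/5-.4);T=lambda x,y:(350+(x-400)/5-.4,194+y/5-.4)
for n,a,b in(("mid",S(210,271),T(614,250)),("R",S(257,272),T(640,293)),("Rodright",S(0,0),T(0,0))):
    X,e=tri(a,b);print(n,X.round(1),e.round(1),"world d",(X-p).round(1),"tool",(M.T@(X-p)).round(1))
# round-trip check of ray helper
for n in("top","side"):
    X=np.array([600,-150,60.]);u=proj(n,X);print((onplane(n,*u,60)-X).round(2))
```

```text
mid [505.5 -99.6 112.6] 4.8 world d [-11.4  11.   14.7] tool [  2.5  -3.  -21.3]
R [ 487.5 -112.1  112.4] 3.2 world d [-29.3  -1.5  14.5] tool [  2.7 -24.8 -21.2]
Rodright [515.1 144.2 326.8] 85.0 world d [ -1.8 254.9 228.9] tool [  12.8  145.7 -309.8]
[ 0. -0.  0.]
[-0. -0.  0.]
```

Run:
```python
from h import *
def tri(a,b):
    o1,d1=pix2ray("side",*a);o2,d2=pix2ray("top",*b)
    k=np.linalg.lstsq(np.c_[d1,-d2],o2-o1,rcond=None)[0];x=o1+k[0]*d1;y=o2+k[1]*d2
    return (x+y)/2,np.linalg.norm(x-y)
s,p,c=cur();M=c.as_matrix()
S=lambda x,y:(352+x/5-.4,116+y/5-.4);T=lambda x,y:(350+(x-400)/5-.4,194+y/5-.4)
b=cv2.imread("pics/s6.png");
for n,a,t in(("footL",S(28,262),T(490,93)),("rodL",S(90,240),T(500,155)),("carrL top corner",S(103,220),T(527,152)),("carrL inner",S(175,220),T(552,218)),("carrR inner",S(305,222),T(583,342)),("carrRfar",S(380,222),T(618,403)),("carrR in front",S(305,268),T(625,322))):
    X,e=tri(a,t);print(n,X.round(1),e.round(1),"tool",(M.T@(X-p)).round(1))
i=b.sum(2)//3
print("side row rows",[(r,i[r,430:450].tolist()) for r in(160,166)])
```

```text
footL [568.7 -38.7 123.7] 11.9 tool [  5.4  83.9 -38.3]
rodL [538.5 -42.1 142.6] 8.9 tool [  4.5  57.2 -62.2]
carrL top corner [539.8 -53.7 147.2] 9.7 tool [ -6.3  51.6 -59.2]
carrL inner [510.9 -65.6 151.2] 9.0 tool [ -3.5  21.1 -66.7]
carrR inner [457.8 -80.1 160.7] 7.7 tool [  4.9 -30.6 -86. ]
carrRfar [432.6 -96.3 161.9] 8.9 tool [  5.1 -60.5 -87.8]
carrR in front [ 468.1 -105.5  124.6] 13.3 tool [  7.6 -36.8 -41.3]
side row rows [(160, [123, 123, 123, 122, 113, 85, 56, 41, 49, 50, 50, 53, 52, 52, 52, 52, 53, 52, 51, 51]), (166, [72, 72, 66, 61, 62, 62, 62, 61, 55, 48, 41, 38, 39, 38, 36, 45, 50, 48, 56, 86])]
```

Run:
```python
from h import *
from scipy.optimize import least_squares
s,p,c=cur();M=c.as_matrix()
S=lambda x,y:np.array((352+x/5-.4,116+y/5-.4));T=lambda x,y:np.array((350+(x-400)/5-.4,194+y/5-.4))
def fit(obs,h0):
    # obs: list (cam,pix,sign); unknown dx,dy,dz tool offset, half width h
    f=lambda q:np.concatenate([proj(n,p+M@np.array([q[0],q[1]+sg*q[3],q[2]]))-u for n,u,sg in obs])
    r=least_squares(f,[0,0,-40,h0]);print(r.x.round(1),"res px",r.fun.round(1))
fit([("top",T(490,93),1),("top",T(705,440),-1),("side",S(28,262),1)],95)
fit([("top",T(588,203),1),("top",T(645,298),-1),("side",S(265,272),-1)],25)
fit([("top",T(555,222),1),("top",T(583,342),-1),("side",S(175,220),1),("side",S(305,222),-1)],25)
```

```text
[  5.3  -4.3 -37.8  88. ] res px [ 1.2  2.4 -0.1  0.1 -2.6 -0.5]
[  2.   -2.3 -19.8  26.1] res px [-0.3  0.2  0.5  0.7 -0.9 -0.1]
[  0.7  -5.6 -76.4  26.2] res px [-3.1  3.3  4.2  0.1 -1.2 -0.2 -2.3 -0.3]
```

```bash
cat >> h.py <<'E'
SH=22.
def tip(x,y,z,R): # reported TCP so that the true tip is at press-frame x,y,z
    return P(x,y+2.5,z)+SH*R.as_matrix()[:,2]
E
python3 - <<'E'
from h import *
R=rot(35.9,35);z=R.as_matrix()[:,2];t=tip(-62,0,50,R)
for d in(80,45,25,0): plan(t-d*z,R)
E
```

```text
travel [-0.1026  0.005   0.0867] twist [-0.0068  0.0877 -0.0079]
travel [-0.0995  0.0052  0.1215] twist [-0.0068  0.0877 -0.0079]
travel [-0.0978  0.0053  0.1415] twist [-0.0068  0.0877 -0.0079]
travel [-0.0956  0.0055  0.1664] twist [-0.0068  0.0877 -0.0079]
```

Emit:
move_arm([
  {"jaw": 1,"travel": [-0.05,0.005,0.03],"twist": [-0.007,0.04,-0.008]},
  {"jaw": 1,"travel": [-0.1026,0.005,0.087],"twist": [-0.007,0.088,-0.008]},
  {"jaw": 1,"travel": [-0.1026,0.005,0.087],"twist": [-0.007,0.088,-0.008]},
  {"jaw": 1,"travel": [-0.0995,0.005,0.1215],"twist": [-0.007,0.088,-0.008]},
  {"jaw": 1,"travel": [-0.0978,0.005,0.1415],"twist": [-0.007,0.088,-0.008]},
  {"jaw": 1,"travel": [-0.0978,0.005,0.1415],"twist": [-0.007,0.088,-0.008]},
  {"jaw": 1,"travel": [-0.0978,0.005,0.1415],"twist": [-0.007,0.088,-0.008]},
])

```text
t: 7.48
eef_pos: [617.2, -241.0, 52.7]
ee_rot: [0.268, 0.433, 0.85, -0.136]
force: [-0.4, -0.0, -0.1]
width: 86.9
grasp_force: 0.0
```

Run:
```python
from h import *
R=rot(35.9,35);plan(tip(-62,0,50,R),R);s,p,c=cur();print(s["force"],s["width"])
```

```text
travel [-0.0011 -0.0014  0.026 ] twist [ 0.0022 -0.0003  0.002 ]
[-0.36437778 -0.02774436 -0.093825  ] 86.94287604447462
```

Emit:
move_arm([
  {"jaw": 1,"travel": [-0.001,0,0.007],"twist": [0,0,0]},
  {"jaw": 1,"travel": [-0.001,0,0.012],"twist": [0,0,0]},
  {"jaw": 1,"travel": [-0.001,0,0.014],"twist": [0,0,0]},
])

```text
t: 7.85
eef_pos: [622.4, -248.6, 41.6]
ee_rot: [0.268, 0.433, 0.85, -0.136]
force: [-0.4, -0.1, -0.4]
width: 87.0
grasp_force: 0.0
```

Emit:
move_arm([
  {"jaw": 1,"travel": [0,0,0.005],"twist": [0,0,0]},
  {"jaw": 1,"travel": [0,0,0.007],"twist": [0,0,0]},
])

```text
t: 8.1
eef_pos: [624.7, -251.8, 35.6]
ee_rot: [0.268, 0.433, 0.85, -0.136]
force: [0.4, 0.2, 0.1]
width: 87.3
grasp_force: 0.0
```

Emit:
move_arm([
  {"jaw": 1,"travel": [0,0,0.004],"twist": [0,0,0]},
  {"jaw": 0.6,"travel": [0,0,0.004],"twist": [0,0,0]},
  {"jaw": 0.4,"travel": [0,0,0.004],"twist": [0,0,0]},
  {"jaw": 0.4,"travel": [0,0,0.004],"twist": [0,0,0]},
  {"jaw": 0.4,"travel": [0,0,0.004],"twist": [0,0,0]},
  {"jaw": 0.4,"travel": [0,0,0.004],"twist": [0,0,0]},
  {"jaw": 0.4,"travel": [0,0,0.004],"twist": [0,0,0]},
  {"jaw": 0.4,"travel": [0,0,0.004],"twist": [0,0,0]},
])

```text
t: 9.1
eef_pos: [623.6, -255.8, 32.4]
ee_rot: [0.267, 0.434, 0.849, -0.139]
force: [-7.8, -0.4, 3.3]
width: 40.7
grasp_force: 30.0
```

Gripped (40.7 mm, 30 N). Pull.

Run:
```python
from h import *
s,p,c=cur();print("press x,y",(p[:2]-O)@U,(p[:2]-O)@V,"out",c.inv().apply(np.r_[-U,0]).round(4))
```

```text
press x,y -49.482939403807286 0.21671390566721627 out [ 0.819  -0.0015 -0.5738]
```

Emit:
move_arm([
  {"jaw": 0.4,"travel": [0.004,0,-0.003],"twist": [0,0,0]},
  {"jaw": 0.4,"travel": [0.012,0,-0.0083],"twist": [0,0,0]},
  {"jaw": 0.4,"travel": [0.021,0,-0.0147],"twist": [0,0,0]},
  {"jaw": 0.4,"travel": [0.03,0,-0.021],"twist": [0,0,0]},
  {"jaw": 0.4,"travel": [0.04,0,-0.028],"twist": [0,0,0]},
  {"jaw": 0.4,"travel": [0.05,0,-0.035],"twist": [0,0,0]},
  {"jaw": 0.4,"travel": [0.06,0,-0.042],"twist": [0,0,0]},
  {"jaw": 0.4,"travel": [0.07,0,-0.049],"twist": [0,0,0]},
  {"jaw": 0.4,"travel": [0.079,0,-0.0554],"twist": [0,0,0]},
  {"jaw": 0.4,"travel": [0.086,0,-0.0603],"twist": [0,0,0]},
  {"jaw": 0.4,"travel": [0.09,0,-0.0631],"twist": [0,0,0]},
  {"jaw": 0.4,"travel": [0.09,0,-0.0631],"twist": [0,0,0]},
])

```text
t: 10.6
eef_pos: [558.5, -166.7, 32.4]
ee_rot: [0.267, 0.433, 0.849, -0.139]
force: [-6.2, -2.6, 3.9]
width: 41.1
grasp_force: 30.0
```

Run:
```python
from h import *
s,p,c=cur();print("press x,y",(p[:2]-O)@U,(p[:2]-O)@V,p[2],"out",c.inv().apply(np.r_[-U,0]).round(4),s["width"],s["grasp_force"],"F",s["force"][:2]@U,s["force"][:2]@V,s["force"][2])
```

```text
press x,y -159.77309524593912 -0.22813802319596732 32.420526074845796 out [ 0.8187 -0.0011 -0.5743] 41.135436592615896 29.991723597049713 F -1.5236699766634625 -6.541930980121887 3.9238075630336815
```

Emit:
move_arm([
  {"jaw": 0.4,"travel": [0.0049,0,-0.0034],"twist": [0,0,0]},
  {"jaw": 0.4,"travel": [0.0098,0,-0.0069],"twist": [0,0,0]},
  {"jaw": 0.4,"travel": [0.0139,0,-0.0098],"twist": [0,0,0]},
  {"jaw": 0.4,"travel": [0.0164,0,-0.0115],"twist": [0,0,0]},
  {"jaw": 0.4,"travel": [0.018,0,-0.0126],"twist": [0,0,0]},
  {"jaw": 0.4,"travel": [0.018,0,-0.0126],"twist": [0,0,0]},
])

```text
t: 11.35
eef_pos: [546.7, -150.7, 32.5]
ee_rot: [0.268, 0.434, 0.849, -0.139]
force: [4.0, -10.9, -7.2]
width: 40.9
grasp_force: 29.9
```

Run:
```python
from h import *
s,p,c=cur();print("press x,y",(p[:2]-O)@U,(p[:2]-O)@V,p[2],s["width"],s["grasp_force"],"F",s["force"][:2]@U,s["force"][:2]@V,s["force"][2])
```

```text
press x,y -179.64883300522493 -0.3829367157121908 32.48137653329995 40.85158356641906 29.940894842147827 F 11.19160634339896 -3.1912629510978525 -7.218848540055125
```

It moved 130 mm and is now held at the stop. Release and retreat.

Emit:
move_arm([
  {"jaw": 0.4,"travel": [-0.001,0,0.001],"twist": [0,0,0]},
  {"jaw": 0.6,"travel": [-0.001,0,0.001],"twist": [0,0,0]},
  {"jaw": 0.8,"travel": [-0.001,0,0.001],"twist": [0,0,0]},
  {"jaw": 0.8,"travel": [-0.001,0,0.001],"twist": [0,0,0]},
  {"jaw": 0.8,"travel": [-0.001,0,0.001],"twist": [0,0,0]},
  {"jaw": 0.8,"travel": [-0.001,0,-0.02],"twist": [0,0,0]},
  {"jaw": 0.8,"travel": [-0.001,0,-0.07],"twist": [0,0,0]},
  {"jaw": 0.9,"travel": [-0.001,0,-0.13],"twist": [0,0,0]},
  {"jaw": 0.9,"travel": [-0.001,0,-0.15],"twist": [0,0,0]},
  {"jaw": 0.9,"travel": [-0.001,0,-0.15],"twist": [0,0,0]},
])

```text
t: 12.6
eef_pos: [499.6, -77.0, 158.4]
ee_rot: [0.271, 0.432, 0.85, -0.136]
force: [0.3, -0.4, -0.2]
width: 78.0
grasp_force: 0.0
```

Run:
```python
from h import *
s,p,c=cur();print(p,s["width"])
R=rot(91.,0);plan([644.4,268.9,120],R)
```

```text
[499.58503676 -76.97866254 158.41367333] 77.9910308779332
travel [ 0.1808  0.321  -0.0796] twist [-0.2914  0.5683 -0.9262]
```

Emit:
move_arm([
  {"jaw": 1,"travel": [0.02,0.04,-0.03],"twist": [-0.05,0.09,-0.15]},
  {"jaw": 1,"travel": [0.045,0.08,-0.05],"twist": [-0.1,0.19,-0.31]},
  {"jaw": 1,"travel": [0.07,0.12,-0.06],"twist": [-0.15,0.28,-0.46]},
  {"jaw": 1,"travel": [0.1,0.175,-0.07],"twist": [-0.19,0.38,-0.62]},
  {"jaw": 1,"travel": [0.125,0.22,-0.08],"twist": [-0.24,0.47,-0.77]},
  {"jaw": 1,"travel": [0.15,0.27,-0.08],"twist": [-0.29,0.568,-0.926]},
  {"jaw": 1,"travel": [0.18,0.32,-0.08],"twist": [-0.29,0.568,-0.926]},
  {"jaw": 1,"travel": [0.181,0.321,-0.08],"twist": [-0.29,0.568,-0.926]},
  {"jaw": 1,"travel": [0.181,0.321,-0.08],"twist": [-0.29,0.568,-0.926]},
])

```text
t: 13.72
eef_pos: [642.7, 267.5, 115.3]
ee_rot: [-0.004, -0.008, 1.0, -0.0]
force: [0.6, -0.3, 1.1]
width: 87.2
grasp_force: 0.0
```

Run:
```python
from h import *
b=save("side","s7.png")[:,:,::-1];a=save("top","t7.png")[:,:,::-1]
s,p,c=cur();M=c.as_matrix();print(p,s["width"],M.round(3));w=s["width"]/2
f=lambda i:np.clip(255*(i/255.)**0.7,0,255).astype(np.uint8)
S=np.zeros((600,800,3),np.uint8)
def crop(n,i,o,W,H,k,marks):
    C=cv2.resize(f(i[o[1]:o[1]+H,o[0]:o[0]+W]),None,fx=k,fy=k,interpolation=cv2.INTER_CUBIC)
    for X,col in marks:
        u=((proj(n,X)-o+.5)*k).astype(int);cv2.circle(C,tuple(map(int,u)),4,col,1)
    return C
mk=[(p+w*M[:,1]-o*M[:,2],c0) for o,c0 in((0,(0,0,255)),(20,(255,0,0)))]+[(p-w*M[:,1]-o*M[:,2],c0) for o,c0 in((0,(0,0,255)),(20,(255,0,0)))]
pm=[(P(-130+dx,dy,66),(0,0,255)) for dx in(-45,45) for dy in(-30,30)]
q=proj("side",p).astype(int);os_=q-[50,40];S[:400,:400]=crop("side",b,os_,100,100,4,mk)
q=proj("top",p).astype(int);ot=q-[50,40];S[:400,400:]=crop("top",a,ot,100,100,4,mk)
o=np.array([385,185]);S[400:,400:]=crop("top",a,o,100,50,4,pm)
o=np.array([340,140]);S[400:,:400]=crop("side",b,o,100,50,4,pm)
print(os_,ot);cv2.imwrite("pics/z7.png",S)
```

```text
[643.7568253  266.11241775 117.60663108] 87.39015038872927 [[-1.    -0.013 -0.005]
 [-0.013  1.    -0.001]
 [ 0.005 -0.001 -1.   ]]
[177 182] [192 133]
```

View pics/z7.png

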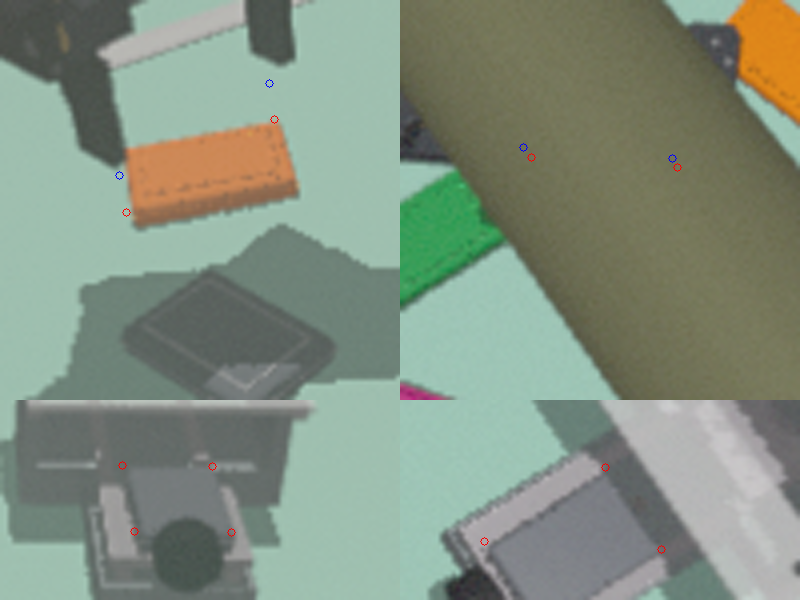

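The fingertips (side crop (115,166) and (270,66)) sit higher than even the 20 mm correction. The shell rides on the pulled-out plate. I'll compute the corrections now.

Run:
```python
from h import *
from scipy.optimize import least_squares
s,p,c=cur();M=c.as_matrix()
u=np.array([177+192/4-.4,182+116/4-.4])
f=lambda q:proj("side",p+np.array([-9.5+q[0]*0,7.5+q[0],q[1]]))-u
r=least_squares(f,[0,20]);print("dy,h",r.x.round(1))
f=lambda q:proj("side",p+np.array([-9.5+q[0],7.5,q[1]]))-u
r=least_squares(f,[0,20]);print("dx,h",r.x.round(1))
t=lambda x,y:onplane("top",385+(x-400)/4-.4,185+(y-400)/4-.4,66)
print("shell ctr",((t(663,551)+t(489,548))/2).round(1),"pred",P(-130,0,66).round(1))
sd=lambda x,y:onplane("side",340+x/4-.4,140+(y-400)/4-.4,66)
B=(sd(131,470)+sd(207,468))/2;print("side back mid",B.round(1),"-> ctr",(B[:2]-45*U).round(1))
# cover in side: grey top face corners
o=lambda x,y:onplane("side",177+x/4-.4,182+y/4-.4,16)
A_,B_,C_=o(124,338),o(210,270),o(334,347);print("cover corners",A_.round(0),B_.round(0),C_.round(0),"ctr",((A_+C_)/2).round(1))
```

```text
dy,h [ 1.3 35. ]
dx,h [ 1.8 33.5]
shell ctr [ 573.7 -192.9   66. ] pred [ 576.2 -190.7   66. ]
side back mid [ 599.  -223.7   66. ] -> ctr [ 572.6 -187.3]
cover corners [681. 301.  16.] [686. 242.  16.] [595. 244.  16.] ctr [638.  272.3  16. ]
```

Emit:
move_arm([
  {"jaw": 1,"travel": [0.002,0.004,0.04],"twist": [0,0,-0.008]},
  {"jaw": 1,"travel": [0.002,0.004,0.08],"twist": [0,0,-0.008]},
  {"jaw": 1,"travel": [0.002,0.004,0.115],"twist": [0,0,-0.008]},
  {"jaw": 1,"travel": [0.002,0.004,0.125],"twist": [0,0,-0.008]},
  {"jaw": 1,"travel": [0.002,0.004,0.125],"twist": [0,0,-0.008]},
])

```text
t: 14.45
eef_pos: [641.4, 270.9, -6.1]
ee_rot: [-0.002, -0.011, 1.0, 0.0]
force: [0.9, -0.6, 0.5]
width: 87.2
grasp_force: 0.0
```

Run:
```python
from h import *
b=save("side","s8.png")[:,:,::-1]
s,p,c=cur();M=c.as_matrix();print(p,s["force"]);w=s["width"]/2
q=proj("side",p).astype(int);o=q-[60,50];print(o)
f=lambda i:np.clip(255*(i/255.)**0.5,0,255).astype(np.uint8)
C=cv2.resize(f(b[o[1]:o[1]+90,o[0]:o[0]+120]),None,fx=6,fy=6,interpolation=cv2.INTER_CUBIC)
cv2.imwrite("pics/z8.png",C)
```

```text
[641.96967335 271.7073427   -5.14756651] [-0.09982203  0.81807249  0.30012832]
[173 224]
```

View pics/z8.png

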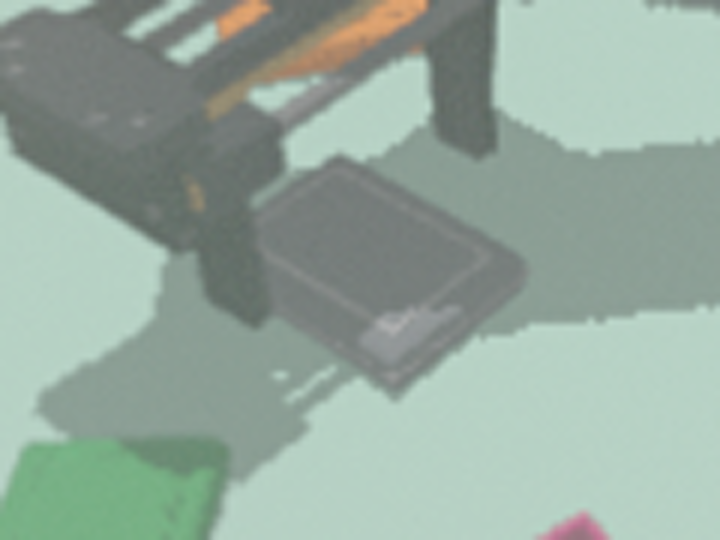

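Last allowed picture: the fingers straddle the cover, with lowest tip corners at (258,326) and (487,158). The cover's corners are about (340,157), (525,262) and (395,385). From here I use numbers only.

Run:
```python
from h import *
from scipy.optimize import least_squares
s,p,c=cur()
q=lambda x,y:np.array([173+x/6-.4,224+y/6-.4])
for u in((258,326),(487,158)): 
    pass
for k in range(2):
    def f(v):
        d=np.array([-9.5,7.5,0.]);d[k]+=v[0];d[2]+=v[1];return proj("side",p+d)-q(372,242)
    print("xy"[k],least_squares(f,[0,20]).x.round(1))
f=lambda v:np.r_[proj("side",p+np.array([-9.5+v[0],51+v[2],v[1]]))-q(258,326),proj("side",p+np.array([-9.5+v[0],-36+v[2],v[1]]))-q(487,158)]
r=least_squares(f,[0,20,0]);print(r.x.round(1),r.fun.round(1))
o=lambda x,y,z:onplane("side",*q(x,y),z)
T,Rr,B=o(340,157,16),o(525,260,14),o(395,385,14)
print(T.round(0),Rr.round(0),B.round(0),"ctr",((T+B)/2).round(1))
```

```text
x [-8.2 42.5]
y [-5.9 33.5]
[-44.9  82.7  24.3] [-0.1 -0.1  0.1  0.1]
[684. 243.  16.] [600. 239.  14.] [592. 302.  14.] ctr [638.3 272.7  15. ]
```

Emit:
move_arm([
  {"jaw": 1,"travel": [0.001,0,0.01],"twist": [0,0,0]},
  {"jaw": 1,"travel": [0.001,0,0.015],"twist": [0,0,0]},
  {"jaw": 1,"travel": [0.001,0,0.018],"twist": [0,0,0]},
  {"jaw": 1,"travel": [0.001,0,0.018],"twist": [0,0,0]},
])

```text
t: 15.0
eef_pos: [639.6, 272.0, -25.2]
ee_rot: [-0.003, -0.011, 1.0, 0.0]
force: [-0.1, 0.6, 0.4]
width: 87.1
grasp_force: 0.0
```

Emit:
move_arm([
  {"jaw": 1,"travel": [0,0,0.003],"twist": [0,0,0]},
  {"jaw": 1,"travel": [0,0,0.003],"twist": [0,0,0]},
])

```text
t: 15.25
eef_pos: [639.6, 271.9, -28.2]
ee_rot: [-0.002, -0.011, 1.0, 0.0]
force: [-0.2, -0.1, -0.2]
width: 87.1
grasp_force: 0.0
```

Emit:
move_arm([
  {"jaw": 1,"travel": [0,0,0.003],"twist": [0,0,0]},
  {"jaw": 1,"travel": [0,0,0.003],"twist": [0,0,0]},
])

```text
t: 15.5
eef_pos: [639.5, 271.9, -31.3]
ee_rot: [-0.003, -0.011, 1.0, 0.0]
force: [-0.7, 0.1, -0.9]
width: 87.0
grasp_force: 0.0
```

Emit:
move_arm([
  {"jaw": 1,"travel": [0,0,0.002],"twist": [0,0,0]},
  {"jaw": 1,"travel": [0,0,0.002],"twist": [0,0,0]},
])

```text
t: 15.75
eef_pos: [639.6, 272.0, -33.2]
ee_rot: [-0.002, -0.011, 1.0, 0.0]
force: [0.4, 0.4, -0.5]
width: 87.1
grasp_force: 0.0
```

Emit:
move_arm([
  {"jaw": 1,"travel": [0,0,0.002],"twist": [0,0,0]},
  {"jaw": 1,"travel": [0,0,0.002],"twist": [0,0,0]},
])

```text
t: 16.0
eef_pos: [639.6, 271.9, -35.2]
ee_rot: [-0.002, -0.011, 1.0, 0.0]
force: [-0.0, 0.6, 0.4]
width: 86.8
grasp_force: 0.0
```

Emit:
move_arm([
  {"jaw": 1,"travel": [0,0,0.003],"twist": [0,0,0]},
  {"jaw": 1,"travel": [0,0,0.003],"twist": [0,0,0]},
])

```text
t: 16.25
eef_pos: [639.9, 272.1, -35.6]
ee_rot: [-0.002, -0.011, 1.0, -0.0]
force: [-4.5, -3.0, 12.2]
width: 87.3
grasp_force: 5.8
```

Emit:
move_arm([
  {"jaw": 1,"travel": [0,0,0.002],"twist": [0,0,0]},
  {"jaw": 1,"travel": [0,0,0.002],"twist": [0,0,0]},
])

```text
t: 16.5
eef_pos: [639.9, 272.0, -35.6]
ee_rot: [-0.002, -0.011, 1.0, -0.0]
force: [-8.1, -5.8, 20.9]
width: 86.9
grasp_force: 10.6
```

Table contact at reported z = −35.5, so the real tips are 35.5 mm short of the reported TCP. Raise 4 mm off the table and grip.

Emit:
move_arm([
  {"jaw": 1,"travel": [0,0,-0.009],"twist": [0,0,0]},
  {"jaw": 1,"travel": [0,0,-0.009],"twist": [0,0,0]},
  {"jaw": 0.75,"travel": [0,0,-0.009],"twist": [0,0,0]},
  {"jaw": 0.62,"travel": [0,0,-0.009],"twist": [0,0,0]},
  {"jaw": 0.6,"travel": [0,0,-0.009],"twist": [0,0,0]},
  {"jaw": 0.6,"travel": [0,0,-0.009],"twist": [0,0,0]},
  {"jaw": 0.6,"travel": [0,0,-0.009],"twist": [0,0,0]},
])

```text
t: 17.38
eef_pos: [639.5, 271.9, -31.3]
ee_rot: [-0.003, -0.011, 1.0, 0.0]
force: [-0.2, -0.3, -0.2]
width: 59.4
grasp_force: 30.0
```

```bash
sed -i 's/^SH=22./SH=35.5/' h.py
python3 - <<'E'
from h import *
s,p,c=cur();print(p,s["force"],s["width"],s["grasp_force"])
b=cv2.imread("pics/s8.png")
E
```

```text
[639.45982323 271.92884279 -31.32538418] [-0.2075821  -0.30842147 -0.22359882] 59.38844653139486 29.99978005886078
```

Emit:
move_arm([
  {"jaw": 0.6,"travel": [0,0,-0.02],"twist": [0,0,0]},
  {"jaw": 0.6,"travel": [0,0,-0.06],"twist": [0,0,0]},
  {"jaw": 0.6,"travel": [0,0,-0.11],"twist": [0,0,0]},
  {"jaw": 0.6,"travel": [0,0,-0.16],"twist": [0,0,0]},
  {"jaw": 0.6,"travel": [0,0,-0.18],"twist": [0,0,0]},
  {"jaw": 0.6,"travel": [0,0,-0.18],"twist": [0,0,0]},
])

```text
t: 18.12
eef_pos: [641.2, 272.5, 150.9]
ee_rot: [-0.001, -0.011, 1.0, 0.001]
force: [-0.6, -0.9, -2.0]
width: 59.9
grasp_force: 30.0
```

Run:
```python
from h import *
s,p,c=cur();print(p,s["width"],s["grasp_force"])
a=cv2.imread("pics/t7.png").astype(int).sum(2)//3
# profile across press-frame lines at z=66 in t7
def prof(n,im,pts): 
    g=cv2.remap(im.astype(np.float32),np.float32([[proj(n,X)[0] for X in pts]]),np.float32([[proj(n,X)[1] for X in pts]]),cv2.INTER_LINEAR)[0]
    return g.round().astype(int)
b=cv2.imread("pics/s7.png").astype(int).sum(2)//3
for n,im in(("top",a),("side",b)):
    for x in(-150,-130,-110): print(n,"V scan x",x,prof(n,im,[P(x,y,66) for y in range(-48,49,3)]))
    for y in(-15,0,15): print(n,"U scan y",y,prof(n,im,[P(x,y,66) for x in range(-190,-70,3)]))
```

```text
[641.1929861  272.51946173 150.88892081] 59.905822017321675 29.999701380729675
top V scan x -150 [140 125 142 140 135 107  97 102 102 102 102 102 102  99  99 101 101 100
  99  99  99 100 100  98  90  94 131 138 139 140 132 112 126]
top V scan x -130 [133 121 134 136 136 119  99  98 100 100 100 100  99  98  98  97  99  98
  97  98  96  97  97  96  87  96 134 138 138 138 138 112 115]
top V scan x -110 [129 119 135 137 135 113  93  98  96  96  98  95  97  96  93  97  95  96
  95  96  95  95  95  94  89  87 123 139 138 139 133 114 122]
top U scan y -15 [ 33  37  97 134  87  72  94 103 104 104 104 103 102 102 103 102 101  98
 100 100 100  99  99  98  98  96  96  96  98  96  94  95  97  94  84  68
  66  66  65  66]
top U scan y 0 [ 38  38  62 104  80  75  95 102 102 101 101 102 102 100 100 100 101 101
 100  98  99  98  97  96  95  95  95  95  96  96  95  96  94  93  81  62
  59  61  64  66]
top U scan y 15 [ 26  39 104 132  90  73  96 102 100 101 101 100  99 101  99  99  98  97
  98  98  97  98  97  96  98  96  96  95  94  95  96  95  94  95  91  70
  64  65  65  65]
side V scan x -150 [ 87  85  88 101 118 115  91  88  89  89  89  88  88  86  86  87  90  87
  90  88  88  89  90  88  84  72  81 108 126 126 127 125  96]
side V scan x -130 [ 72  72  77 101 122 120  95  88  89  89  90  89  88  89  89  90  88  88
  88  90  89  89  89  91  86  74  74 109 126 127 128 130 109]
side V scan x -110 [71 73 72 75 80 80 81 88 88 88 88 88 89 88 89 90 89 88 89 88 88 89 89 88
 85 76 72 76 81 84 83 83 72]
side U scan y -15 [48 49 49 49 50 50 50 55 63 73 79 86 87 89 88 88 89 89 87 88 89 88 88 88
 88 87 87 88 88 89 89 89 88 88 91 96 88 79 74 71]
side U scan y 0 [47 48 51 52 51 51 50 50 51 53 65 78 86 90 89 89 89 89 89 89 88 89 89 88
 88 90 90 89 89 90 90 89 87 86 81 76 73 70 70 70]
side U scan y 15 [49 49 50 53 59 70 80 85 88 89 89 89 88 88 90 90 91 90 89 89 89 89 89 90
 90 89 89 89 89 88 88 88 86 84 79 74 72 70 70 70]
```

Run:
```python
from h import *
def prof(n,im,pts): 
    q=np.float32([proj(n,X) for X in pts]);return cv2.remap(im,q[None,:,0],q[None,:,1],cv2.INTER_LINEAR)[0].round().astype(int)
for n,f in(("side","s0"),("top","t0")):
    im=cv2.imread("pics/%s.png"%f).astype(np.float32).sum(2)/3
    for y in(258,272,286): print(n,"x from 580",y,prof(n,im,[(x,y,16) for x in range(580,704,3)]))
    for x in(615,640,665): print(n,"y from 225",x,prof(n,im,[(x,y,16) for y in range(225,321,3)]))
R=rot(35.9,0);plan(P(-130.5,-2.3,140),R)
```

```text
side x from 580 258 [128 129 118  75  60  66  65  74  77  75  89  80  78  79  78  79  78  79
  76  78  78  78  78  78  78  78  78  78  78  78  77  78  79  84  92  88
 112 127 129 129 129 128]
side x from 580 272 [128 129 128  85  60  61  66  74  76  75  91  77  78  78  79  78  79  79
  78  78  78  79  79  78  78  79  79  78  78  77  78  78  78  86  82  81
 110 129 129 129 127 129]
side x from 580 286 [127 128 110  64  61  60  65  75  77  88  93  83  81  82  82  81  82  80
  82  82  80  80  80  80  80  78  78  79  78  79  79  80  80  85  86  82
 113 128 128 128 128 128]
side y from 225 615 [128 128 129 128 129 105  80  95  81  78  78  78  78  78  78  78  78  77
  78  77  79  94  79  77  73  61  66  72 121 128 127 127]
side y from 225 640 [128 129 129 129 128 106  81  88  84  78  78  78  79  78  78  77  78  77
  78  78  79  88  78  77  73  62  60  73 120 127 127 127]
side y from 225 665 [128 129 129 128 129 115  84  86  86  79  78  78  79  78  78  78  78  78
  78  78  78  83  81  78  74  66  60  72 123 129 128 128]
top x from 580 258 [131 132 131 132 131 128  71  73  88 102 102  87  84
[... 325 characters left out ...]
 286 [130 132 131 132 130  92  56  72  82  85  94  85  84  86  86  85  86  83
  84  83  84  85  82  81  84  82  84  82  82  81  79  79  83  95  87  79
 103 129 129 130 132 133]
top y from 225 615 [132 133 132 123  71  71  87  93  92  87  84  85  84  84  84  84  83  82
  83  82  82  92  89  83  91 125 131 133 132 132 132 131]
top y from 225 640 [133 132 132 128  76  64  73  90  94  86  83  83  83  82  83  82  83  82
  82  82  82  88  89  81  90 120 132 131 133 132 132 132]
top y from 225 665 [132 132 132 127  77  61  66  87  94  88  83  81  80  83  81  82  83  82
  79  80  80  87  92  82  94 122 132 133 131 131 132 131]
travel [ 0.0777 -0.4625  0.0102] twist [ 8.000e-04 -2.500e-03  9.671e-01]
```

Run:
```python
from h import *
R=rot(35.9,0);plan(P(-135.5,0.7,90),R)
```

```text
travel [ 0.078  -0.4568  0.0602] twist [ 8.000e-04 -2.500e-03  9.671e-01]
```

Emit:
move_arm([
  {"jaw": 0.6,"travel": [0.004,-0.025,0],"twist": [0,0,0.07]},
  {"jaw": 0.6,"travel": [0.012,-0.07,0],"twist": [0,0,0.18]},
  {"jaw": 0.6,"travel": [0.02,-0.12,0],"twist": [0,0,0.3]},
  {"jaw": 0.6,"travel": [0.029,-0.17,0],"twist": [0,0,0.42]},
  {"jaw": 0.6,"travel": [0.038,-0.225,0],"twist": [0,0,0.54]},
  {"jaw": 0.6,"travel": [0.048,-0.28,0],"twist": [0,0,0.66]},
  {"jaw": 0.6,"travel": [0.057,-0.335,0.005],"twist": [0,0,0.78]},
  {"jaw": 0.6,"travel": [0.066,-0.385,0.015],"twist": [0,0,0.89]},
  {"jaw": 0.6,"travel": [0.073,-0.43,0.03],"twist": [0.001,-0.002,0.967]},
  {"jaw": 0.6,"travel": [0.078,-0.455,0.05],"twist": [0.001,-0.0025,0.967]},
  {"jaw": 0.6,"travel": [0.078,-0.457,0.06],"twist": [0.001,-0.0025,0.967]},
  {"jaw": 0.6,"travel": [0.078,-0.457,0.06],"twist": [0.001,-0.0025,0.967]},
])

```text
t: 19.62
eef_pos: [572.3, -183.7, 87.5]
ee_rot: [-0.003, 0.453, 0.891, -0.0]
force: [0.5, 1.6, -2.2]
width: 59.7
grasp_force: 30.0
```

```bash
cat >> h.py <<'E'
def prof(n,im,pts): 
    q=np.float32([proj(n,X) for X in pts]);return cv2.remap(im,q[None,:,0],q[None,:,1],cv2.INTER_LINEAR)[0].round().astype(int)
def grey(i): return i.astype(np.float32).sum(2)/3
E
python3 - <<'E'
from h import *
im={n:grey(save(n,n[0]+"9.png")) for n in("side","top")}
s,p,c=cur();R=rot(35.9,0);print(p,s["width"],np.degrees((c.inv()*R).as_rotvec()).round(2),"press",(p[:2]-O)@U,(p[:2]-O)@V)
z=p[2]+31.3+16;print("cover top z",z)
for n in("side","top"):
    for y in(-20,-2,15): print(n,"U -200..-60 y",y,prof(n,im[n],[P(x,y,z) for x in range(-200,-58,3)]))
    for x in(-165,-100): print(n,"V -60..60 x",x,prof(n,im[n],[P(x,y,z) for y in range(-60,61,3)]))
E
```

```text
[ 573.69549549 -183.66508927   89.37491639] 59.76822537494131 [-0.09 -0.08  0.24] press -137.14610116448495 2.116160406856828
cover top z 136.67491638724027
side U -200..-60 y -20 [ 56  57  55  54  52  51  51  51  51  54  55  56  55  53  54  56  56  55
  53  53  54  55  56  56  54  53  53  54  54  53  53  52  61  71  94 120
 129 132 128 119 113 111 112 112 112 111 112 112]
side U -200..-60 y -2 [ 58  58  56  54  51  51  52  51  53  56  55  52  51  50  50  50  50  51
  51  51  50  48  49  50  50  50  50  50  49  49  49  48  53  58  84 110
 115 118 108  94  83  73  66  65  63  64  64  64]
side U -200..-60 y 15 [ 59  58  56  54  52  52  52  51  52  55  55  54  52  51  51  51  51  51
  50  50  50  49  49  49  50  51  51  51  52  52  49  49  57  65  95 124
 128 129 116  99  86  75  68  67  67  67  67  67]
side V -60..60 x -165 [88 62 61 59 58 57 58 56 52 39 37 45 50 54 55 52 52 52 52 52 51 51 53 52
 52 52 53 57 56 51 52 46 40 39 46 61 61 62 67 67 65]
side V -60..60 x -100 [103 128 126  87  39  35  34  39  70 132 150 128  88  79  75  74  79  79
  69  65  67  69  70  72  76  75  75  79  72  44  36  37  68 133 142 152
 152 152 152 151 153]
top U -200..-60 y -20 [71 59 48 48 51 54 51 50 48 52 58 59 60 59 61 54 59 56 45 50 49 57 51 34
 27 19 11 23 16 18 16 16 17 24 28 31 38 41 40 34 41 39 37 40 39 35 38 38]
top U -200..-60 y -2 [65 62 50 49 51 51 55 51 49 53 64 52 50 51 49 50 48 48 44 49 46 50 47 36
 24 13 16 19 21 16 20 23 21 31 35 43 41 42 40 39 39 38 37 35 39 41 36 38]
top U -200..-60 y 15 [71 59 47 50 50 50 51 48 50 53 58 55 50 48 51 50 49 48 46 48 46 49 48 32
 21 17 19 16 18 14 17 17 20 25 32 39 39 37 37 39 39 39 40 40 37 37 40 31]
top V -60..60 x -165 [82 82 81 83 84 78 66 68 70 69 61 50 50 57 58 50 52 52 50 50 48 50 50 51
 52 52 49 59 57 49 52 68 72 72 64 68 82 83 82 82 82]
top V -60..60 x -100 [32 21 17 22 18 16 20 16 17 14 17 17 23 25 23 24 32 34 34 33 33 33 32 31
 30 27 28 25 22 22 19 24 41 34 30 25 26 25 28 26 27]
```

The held cover sits about 5 mm too far out and 3.3 mm to +V. I'll correct and descend.

Emit:
move_arm([
  {"jaw": 0.6,"travel": [-0.005,-0.0033,0],"twist": [0,0,0]},
  {"jaw": 0.6,"travel": [-0.005,-0.0033,0.02],"twist": [0,0,0]},
  {"jaw": 0.6,"travel": [-0.005,-0.0033,0.035],"twist": [0,0,0]},
  {"jaw": 0.6,"travel": [-0.005,-0.0033,0.045],"twist": [0,0,0]},
  {"jaw": 0.6,"travel": [-0.005,-0.0033,0.045],"twist": [0,0,0]},
])

```text
t: 20.35
eef_pos: [571.8, -192.4, 42.6]
ee_rot: [-0.002, 0.455, 0.891, -0.001]
force: [-1.0, -0.6, -1.0]
width: 59.5
grasp_force: 30.0
```

Run:
```python
from h import *
im={n:grey(save(n,n[0]+"10.png")) for n in("side","top")}
s,p,c=cur();R=rot(35.9,0);print(p,s["width"],s["force"],np.degrees((c.inv()*R).as_rotvec()).round(2),"press",(p[:2]-O)@U,(p[:2]-O)@V)
z=p[2]+31.3+16;print("cover top z",z)
for y in(-12,-2,10): print("top U -190..-140 y",y,prof("top",im["top"],[P(x,y,z) for x in range(-190,-138,2)]))
for x in(-165,-155):
  for n in("side","top"): print(n,"V -50..50 x",x,prof(n,im[n],[P(x,y,z) for y in range(-50,51,2)]))
```

```text
[ 573.02521476 -192.65512765   44.09666097] 59.71842286431489 [ 0.06849167 -0.28291674 -1.83125307] [-0.16 -0.04  0.01] press -130.25682981734707 -3.6983048895563755
cover top z 91.39666096650387
top U -190..-140 y -12 [52 67 67 56 49 48 49 49 49 46 48 49 53 57 56 53 52 51 49 50 50 50 51 51
 51 45]
top U -190..-140 y -2 [41 62 65 56 49 49 50 53 49 47 48 49 53 57 57 52 49 50 51 50 48 50 50 50
 48 45]
top U -190..-140 y 10 [44 64 60 54 49 49 51 50 49 47 47 49 51 59 60 54 51 50 49 49 49 51 50 50
 47 45]
side V -50..50 x -165 [61 62 63 62 62 60 52 49 49 49 50 51 55 57 58 56 55 57 57 57 56 58 56 57
 57 56 57 57 58 57 57 57 56 58 55 52 51 51 51 51 49 45 45 49 60 65 66 66
 66 67 67]
top V -50..50 x -165 [81 79 70 65 67 70 71 68 59 51 50 50 51 54 56 55 56 56 55 56 55 56 55 56
 55 55 52 56 55 54 55 53 52 51 50 50 47 49 58 70 70 70 71 71 71 72 71 65
 67 73 78]
side V -50..50 x -155 [62 63 63 64 59 47 39 39 40 46 50 53 56 57 52 51 51 51 51 50 52 52 52 51
 51 51 52 53 52 53 52 52 54 57 58 53 52 51 49 43 41 39 40 46 58 61 65 67
 68 67 66]
top V -50..50 x -155 [81 78 68 66 68 70 71 69 61 51 51 53 57 59 53 50 52 49 48 50 51 51 51 52
 51 51 51 52 49 48 50 51 53 58 56 53 50 49 57 66 72 70 70 69 72 71 67 64
 67 75 82]
```

Emit:
move_arm([
  {"jaw": 0.6,"travel": [0.0018,0.0017,0.002],"twist": [0,0,0]},
  {"jaw": 0.6,"travel": [0.0018,0.0017,0.006],"twist": [0,0,0]},
  {"jaw": 0.6,"travel": [0.0018,0.0017,0.007],"twist": [0,0,0]},
])

```text
t: 20.82
eef_pos: [572.9, -190.3, 36.8]
ee_rot: [-0.001, 0.455, 0.891, -0.001]
force: [0.1, 0.5, -1.2]
width: 59.5
grasp_force: 30.0
```

Emit:
move_arm([
  {"jaw": 0.6,"travel": [0,0,0.0015],"twist": [0,0,0]},
  {"jaw": 0.6,"travel": [0,0,0.0015],"twist": [0,0,0]},
])

```text
t: 21.08
eef_pos: [573.0, -190.3, 35.4]
ee_rot: [-0.001, 0.455, 0.891, -0.001]
force: [0.2, -0.4, -1.3]
width: 59.9
grasp_force: 30.0
```

Emit:
move_arm([
  {"jaw": 0.6,"travel": [0,0,0.0012],"twist": [0,0,0]},
  {"jaw": 0.6,"travel": [0,0,0.0012],"twist": [0,0,0]},
])

```text
t: 21.32
eef_pos: [573.3, -190.5, 34.6]
ee_rot: [-0.001, 0.455, 0.891, -0.001]
force: [0.3, -0.6, -0.9]
width: 59.6
grasp_force: 30.0
```

Emit:
move_arm([
  {"jaw": 0.6,"travel": [0,0,0.001],"twist": [0,0,0]},
  {"jaw": 0.6,"travel": [0,0,0.001],"twist": [0,0,0]},
])

```text
t: 21.58
eef_pos: [573.4, -190.5, 34.5]
ee_rot: [-0.001, 0.455, 0.891, -0.001]
force: [-2.2, -0.2, 6.0]
width: 59.5
grasp_force: 30.0
```

Contact (6 N). Release gently and rise.

Emit:
move_arm([
  {"jaw": 0.68,"travel": [0,0,-0.0003],"twist": [0,0,0]},
  {"jaw": 0.72,"travel": [0,0,-0.0003],"twist": [0,0,0]},
  {"jaw": 0.85,"travel": [0,0,-0.0003],"twist": [0,0,0]},
  {"jaw": 0.9,"travel": [0,0,-0.0003],"twist": [0,0,0]},
  {"jaw": 0.9,"travel": [0,0,-0.02],"twist": [0,0,0]},
  {"jaw": 0.9,"travel": [0,0,-0.07],"twist": [0,0,0]},
  {"jaw": 0.9,"travel": [0.04,0,-0.12],"twist": [0,0,0]},
  {"jaw": 0.9,"travel": [0.09,0.04,-0.16],"twist": [0,0,0]},
  {"jaw": 0.9,"travel": [0.12,0.09,-0.18],"twist": [0,0,0]},
  {"jaw": 0.9,"travel": [0.12,0.14,-0.18],"twist": [0,0,0]},
  {"jaw": 0.9,"travel": [0.12,0.15,-0.18],"twist": [0,0,0]},
  {"jaw": 0.9,"travel": [0.12,0.15,-0.18],"twist": [0,0,0]},
])

```text
t: 23.08
eef_pos: [624.8, -4.7, 213.2]
ee_rot: [-0.001, 0.454, 0.891, -0.001]
force: [-0.4, -0.3, -0.9]
width: 78.4
grasp_force: 0.0
```

Run:
```python
from h import *
im={n:grey(save(n,n[0]+"11.png")) for n in("side","top")}
s,p,c=cur();print(p,s["width"])
n="top"
for y in(-14,-2,10): print("top z82 U -190..-70 y",y,prof("top",im["top"],[P(x,y,82) for x in range(-190,-69,3)]))
for n in("top","side"):
  for x in(-160,-130,-105): print(n,"z82 V -50..50 x",x,prof(n,im[n],[P(x,y,82) for y in range(-50,51,2)]))
for x in(-160,-110): print("side z58 +V edge scan",x,prof("side",im["side"],[P(x,30,z) for z in range(46,90,2)]))
```

```text
[624.14778203  -6.82101531 213.03851277] 78.36348038365433
top z82 U -190..-70 y -14 [68 69 72 73 72 75 76 75 76 77 77 77 78 77 78 80 81 83 86 86 86 86 88 87
 86 87 87 87 85 83 82 82 81 82 81 80 80 79 79 79 77]
top z82 U -190..-70 y -2 [71 71 71 72 73 74 73 73 73 74 75 74 76 77 78 78 76 80 82 83 84 86 86 85
 85 86 85 87 86 85 85 84 81 82 82 80 80 79 78 78 77]
top z82 U -190..-70 y 10 [68 69 69 69 70 71 73 72 75 73 72 73 74 76 79 77 76 79 79 81 81 84 84 85
 84 87 86 84 85 86 85 85 85 82 82 82 80 80 79 78 79]
top z82 V -50..50 x -160 [81 79 78 79 78 78 78 78 76 77 79 79 78 76 78 78 77 76 77 76 76 76 76 75
 75 75 73 73 74 73 72 73 73 74 76 74 72 73 72 72 73 74 75 75 74 71 72 71
 72 72 72]
top z82 V -50..50 x -130 [87 87 87 87 87 87 87 87 87 87 86 87 87 86 87 86 85 85 86 83 85 85 85 84
 84 84 83 82 85 84 81 81 82 81 80 80 79 79 79 80 79 77 78 78 79 81 78 77
 78 78 78]
top z82 V -50..50 x -105 [79 80 81 81 80 81 80 81 81 83 83 82 83 84 83 83 83 85 85 85 86 87 85 86
 86 87 87 85 85 87 86 85 85 86 86 86 86 85 85 85 85 85 84 85 85 86 85 84
 85 84 84]
side z82 V -50..50 x -160 [ 63  63  63  63  63  62  64  68  77  94  92  84  78  78  79  78  76  74
  73  75  76  78  78  76  77  76  74  73  73  75  74  73  75  80  86  85
  81  76  71  64  57  55  63  77  96 111 113 114 115 116 115]
side z82 V -50..50 x -130 [64 64 64 64 64 65 64 63 64 68 73 78 82 88 87 82 78 78 78 79 80 78 78 78
 79 79 78 79 78 78 79 79 80 84 89 90 81 76 71 65 59 58 61 64 65 67 68 68
 67 67 64]
side z82 V -50..50 x -105 [65 65 65 66 65 63 64 65 65 67 70 78 86 92 88 83 79 78 78 78 79 80 79 78
 77 78 80 79 78 78 79 78 78 78 80 87 80 75 71 65 68 66 63 64 64 65 66 68
 72 84 79]
side z58 +V edge scan -160 [100 104 103  89  80  74  72  71  69  67  65  63  58  56  55  56  62  60
  57  56  58  59]
side z58 +V edge scan -110 [99 97 95 92 81 79 81 73 65 58 58 57 58 58 58 59 59 62 65 67 66 65]
```

V is right (−2.1). Now to the knob's front with the same lean as before.

Run:
```python
from h import *
R=rot(35.9,35);z=R.as_matrix()[:,2];t=P(-180,0,32.5);plan(t-110*z,R);plan(t-110*z+[0,0,40],R)
```

```text
travel [-0.008  -0.1463  0.0911] twist [-4.90e-03 -6.11e-01 -6.00e-04]
travel [-0.008  -0.1464  0.0511] twist [-4.90e-03 -6.11e-01 -6.00e-04]
```

Emit:
move_arm([
  {"jaw": 1,"travel": [0,-0.04,0],"twist": [0,-0.15,0]},
  {"jaw": 1,"travel": [-0.005,-0.09,0.02],"twist": [0,-0.33,0]},
  {"jaw": 1,"travel": [-0.008,-0.135,0.05],"twist": [-0.005,-0.5,0]},
  {"jaw": 1,"travel": [-0.008,-0.146,0.08],"twist": [-0.005,-0.611,0]},
  {"jaw": 1,"travel": [-0.008,-0.146,0.091],"twist": [-0.005,-0.611,0]},
  {"jaw": 1,"travel": [-0.008,-0.146,0.091],"twist": [-0.005,-0.611,0]},
  {"jaw": 1,"travel": [-0.008,-0.146,0.091],"twist": [-0.005,-0.611,0]},
])

```text
t: 24.05
eef_pos: [511.5, -98.2, 123.6]
ee_rot: [0.269, 0.434, 0.849, -0.136]
force: [0.5, -0.0, 0.2]
width: 86.7
grasp_force: 0.0
```

Run:
```python
from h import *
im={n:grey(save(n,n[0]+"12.png")) for n in("side","top")}
s,p,c=cur();R=rot(35.9,35);print(p,s["width"])
for y in(-14,-2,10): print("top z82 U -190..-70 y",y,prof("top",im["top"],[P(x,y,82) for x in range(-190,-69,3)]))
for n in("top",):
  for x in(-150,-120,-105): print(n,"z82 V -50..50 x",x,prof(n,im[n],[P(x,y,82) for y in range(-50,51,2)]))
plan(P(-180,0,32.5),R)
```

```text
[511.76777039 -97.70769724 123.54210162] 87.0127013950993
top z82 U -190..-70 y -14 [ 49 117 117  67  65  55  73  92 102 114  98  94  93  94  94  95  93  93
  94  92  92  93  93  92  91  91  89  92  90  90  89  89  88  91  88  72
  63  63  61  69 107]
top z82 U -190..-70 y -2 [ 42  83 106  72  58  59  72  91  94  97  97  96  95  94  93  93  93  93
  93  94  93  92  93  93  92  91  90  92  90  89  91  91 102 103  87  70
  61  61  61  66 101]
top z82 U -190..-70 y 10 [ 36  86  96  67  59  62  73  91  95 111  99  93  96  95  93  91  93  93
  92  92  91  92  92  92  93  90  90  89  90  90  90  90  94  94  87  73
  63  61  60  65  97]
top z82 V -50..50 x -150 [142 132 113 112 125 128 129 132 124 100  86  92  92  99 109  97  94  94
  93  95  95  94  92  92  93  93  94  94  95  95  95  95  95 101 105 108
  93  83  76  92 116 130 131 130 130 131 126 107  97 111 138]
top z82 V -50..50 x -120 [142 131 117 116 121 127 128 127 123 106  90  91  97 109 109  98  91  91
  92  91  90  91  93  93  92  92  93  92  90  91  92  91  91 100 108 103
  90  83  75  84 113 127 130 129 129 130 125 112 103 108 135]
top z82 V -50..50 x -105 [108 107  99 111 122 127 127 128 123 105  88  90  97 110 107  99  91  90
  90  90  90  90  90  91  90  90  89  89  91  90  90  90  90  96 102  99
  91  84  81  91 116 127 129 129 130 131 128 111 100  99 104]
travel [ 0.0005 -0.0026  0.1108] twist [ 0.0026  0.0001 -0.0019]
```

Cover centre (−128, −1.7) against shell (−130, −1.8), with no tilt: good stack. Grip the knob again.

Emit:
move_arm([
  {"jaw": 1,"travel": [0.0005,-0.002,0.04],"twist": [0,0,0]},
  {"jaw": 1,"travel": [0.0005,-0.002,0.08],"twist": [0,0,0]},
  {"jaw": 1,"travel": [0.0005,-0.002,0.1],"twist": [0,0,0]},
  {"jaw": 1,"travel": [0.0005,-0.002,0.11],"twist": [0,0,0]},
  {"jaw": 1,"travel": [0.0005,-0.002,0.111],"twist": [0,0,0]},
  {"jaw": 1,"travel": [0.0005,-0.002,0.111],"twist": [0,0,0]},
])

```text
t: 24.9
eef_pos: [547.1, -149.2, 31.7]
ee_rot: [0.268, 0.433, 0.85, -0.135]
force: [-0.1, 0.1, 0.3]
width: 86.7
grasp_force: 0.0
```

Run:
```python
from h import *
s,p,c=cur();R=rot(35.9,35);print(s["force"],"press",(p[:2]-O)@U,(p[:2]-O)@V,p[2]);plan(P(-180,0,32.5),R)
```

```text
[-0.1128322   0.13296734  0.33376535] press -180.62232028994686 0.7644034435053157 31.66812796564053
travel [-0.001  -0.0008 -0.0003] twist [ 0.0027 -0.0004 -0.0003]
```

Emit:
move_arm([
  {"jaw": 0.7,"travel": [0,-0.001,0.001],"twist": [0,0,0]},
  {"jaw": 0.55,"travel": [0,-0.001,0.001],"twist": [0,0,0]},
  {"jaw": 0.5,"travel": [0,-0.001,0.001],"twist": [0,0,0]},
  {"jaw": 0.45,"travel": [0,-0.001,0.001],"twist": [0,0,0]},
  {"jaw": 0.4,"travel": [0,-0.001,0.001],"twist": [0,0,0]},
  {"jaw": 0.4,"travel": [0,-0.001,0.001],"twist": [0,0,0]},
  {"jaw": 0.4,"travel": [0,-0.001,0.001],"twist": [0,0,0]},
  {"jaw": 0.4,"travel": [0,-0.001,0.001],"twist": [0,0,0]},
])

```text
t: 25.9
eef_pos: [546.5, -150.0, 30.4]
ee_rot: [0.268, 0.433, 0.85, -0.135]
force: [2.9, 1.2, -2.1]
width: 40.8
grasp_force: 30.0
```

Run:
```python
from h import *
s,p,c=cur();print(s["force"],s["width"],s["grasp_force"],"press",(p[:2]-O)@U,(p[:2]-O)@V,p[2],"in",c.inv().apply(np.r_[U,0]).round(4))
```

```text
[ 2.86784127  1.16645682 -2.09439007] 40.78587550759608 29.993987381458282 press -180.33889349965136 -0.20391375011757873 30.37825174700881 in [-0.8196 -0.0022  0.573 ]
```

Emit:
move_arm([
  {"jaw": 0.4,"travel": [-0.0008,0,0.0006],"twist": [0,0,0]},
  {"jaw": 0.4,"travel": [-0.0025,0,0.0017],"twist": [0,0,0]},
  {"jaw": 0.4,"travel": [-0.0049,0,0.0034],"twist": [0,0,0]},
  {"jaw": 0.4,"travel": [-0.0082,0,0.0057],"twist": [0,0,0]},
  {"jaw": 0.4,"travel": [-0.0123,0,0.0086],"twist": [0,0,0]},
  {"jaw": 0.4,"travel": [-0.0172,0,0.012],"twist": [0,0,0]},
  {"jaw": 0.4,"travel": [-0.0221,0,0.0155],"twist": [0,0,0]},
  {"jaw": 0.4,"travel": [-0.027,0,0.0189],"twist": [0,0,0]},
  {"jaw": 0.4,"travel": [-0.032,0,0.0223],"twist": [0,0,0]},
  {"jaw": 0.4,"travel": [-0.0369,0,0.0258],"twist": [0,0,0]},
  {"jaw": 0.4,"travel": [-0.0418,0,0.0292],"twist": [0,0,0]},
  {"jaw": 0.4,"travel": [-0.0467,0,0.0327],"twist": [0,0,0]},
])

```text
t: 27.4
eef_pos: [580.3, -196.4, 30.4]
ee_rot: [0.268, 0.433, 0.85, -0.135]
force: [2.7, 3.9, -0.3]
width: 41.0
grasp_force: 30.0
```

Emit:
move_arm([
  {"jaw": 0.4,"travel": [-0.0049,0,0.0034],"twist": [0,0,0]},
  {"jaw": 0.4,"travel": [-0.0098,0,0.0069],"twist": [0,0,0]},
  {"jaw": 0.4,"travel": [-0.0148,0,0.0103],"twist": [0,0,0]},
  {"jaw": 0.4,"travel": [-0.0197,0,0.0138],"twist": [0,0,0]},
  {"jaw": 0.4,"travel": [-0.0246,0,0.0172],"twist": [0,0,0]},
  {"jaw": 0.4,"travel": [-0.0295,0,0.0206],"twist": [0,0,0]},
  {"jaw": 0.4,"travel": [-0.0344,0,0.0241],"twist": [0,0,0]},
  {"jaw": 0.4,"travel": [-0.0385,0,0.0269],"twist": [0,0,0]},
  {"jaw": 0.4,"travel": [-0.0418,0,0.0292],"twist": [0,0,0]},
  {"jaw": 0.4,"travel": [-0.0443,0,0.0309],"twist": [0,0,0]},
  {"jaw": 0.4,"travel": [-0.0459,0,0.0321],"twist": [0,0,0]},
  {"jaw": 0.4,"travel": [-0.0467,0,0.0327],"twist": [0,0,0]},
])

```text
t: 28.9
eef_pos: [613.8, -242.3, 30.4]
ee_rot: [0.268, 0.433, 0.85, -0.135]
force: [3.6, 4.8, 0.0]
width: 40.9
grasp_force: 30.0
```

Run:
```python
from h import *
s,p,c=cur();print(s["force"],s["width"],s["grasp_force"],"press",(p[:2]-O)@U,(p[:2]-O)@V,p[2],"in",c.inv().apply(np.r_[U,0]).round(4))
```

```text
[3.55905897 4.82038067 0.03909578] 40.925551433977994 29.996903836727142 press -66.1256625870715 0.25227927253175864 30.38799550078687 in [-0.8195 -0.0026  0.5731]
```

Emit:
move_arm([
  {"jaw": 0.4,"travel": [-0.0016,0,0.0011],"twist": [0,0,0]},
  {"jaw": 0.4,"travel": [-0.0041,0,0.0029],"twist": [0,0,0]},
  {"jaw": 0.4,"travel": [-0.0066,0,0.0046],"twist": [0,0,0]},
  {"jaw": 0.4,"travel": [-0.009,0,0.0063],"twist": [0,0,0]},
  {"jaw": 0.4,"travel": [-0.0107,0,0.0074],"twist": [0,0,0]},
  {"jaw": 0.4,"travel": [-0.0123,0,0.0086],"twist": [0,0,0]},
  {"jaw": 0.4,"travel": [-0.0135,0,0.0095],"twist": [0,0,0]},
  {"jaw": 0.4,"travel": [-0.0143,0,0.01],"twist": [0,0,0]},
  {"jaw": 0.4,"travel": [-0.0143,0,0.01],"twist": [0,0,0]},
])

```text
t: 30.02
eef_pos: [623.2, -255.1, 30.3]
ee_rot: [0.268, 0.433, 0.85, -0.136]
force: [-3.4, 8.0, 7.5]
width: 41.1
grasp_force: 30.0
```

Run:
```python
from h import *
s,p,c=cur();f=s["force"];print("F",f[:2]@U,f[:2]@V,f[2],s["width"],s["grasp_force"],"press",(p[:2]-O)@U,(p[:2]-O)@V,p[2])
```

```text
F -8.490178145018824 1.8984496102979098 7.511373765306467 41.12315362976649 30.008099377155304 press -50.212827055911774 0.3232330875872371 30.330882470325303
```

Home stop reached (130.1 mm, 8.5 N resistance). Release and withdraw.

Emit:
move_arm([
  {"jaw": 0.4,"travel": [0.0008,0,-0.0006],"twist": [0,0,0]},
  {"jaw": 0.55,"travel": [0.0008,0,-0.0006],"twist": [0,0,0]},
  {"jaw": 0.7,"travel": [0.0008,0,-0.0006],"twist": [0,0,0]},
  {"jaw": 0.9,"travel": [0.0008,0,-0.0006],"twist": [0,0,0]},
  {"jaw": 0.9,"travel": [0.0008,0,-0.0006],"twist": [0,0,0]},
  {"jaw": 0.9,"travel": [0.0008,0,-0.0006],"twist": [0,0,0]},
  {"jaw": 0.9,"travel": [0.0008,0,-0.02],"twist": [0,0,0]},
  {"jaw": 0.9,"travel": [0.0008,0,-0.06],"twist": [0,0,0]},
  {"jaw": 0.9,"travel": [0.0008,0,-0.12],"twist": [0,0,0]},
  {"jaw": 0.9,"travel": [0.04,0,-0.18],"twist": [0,0,0]},
  {"jaw": 0.9,"travel": [0.06,0,-0.22],"twist": [0,0,0]},
  {"jaw": 0.9,"travel": [0.06,0,-0.22],"twist": [0,0,0]},
])

```text
t: 31.52
eef_pos: [521.1, -112.4, 178.8]
ee_rot: [0.271, 0.431, 0.85, -0.136]
force: [0.4, -0.0, 0.3]
width: 78.5
grasp_force: 0.0
```

Run:
```python
from h import *
im={n:save(n,n[0]+"13.png")[:,:,::-1] for n in("side","top")}
s,p,c=cur();print(p,s["force"],s["width"])
g0=grey(cv2.imread("pics/s0.png"));g=grey(im["side"])
# knob darkness vs start, and stack at home seen by side camera under guard
for f,q in(("start",g0),("now",g)):
    print(f,"knob V scan front face",prof("side",q,[P(-78,y,62) for y in range(-33,34,3)]))
    print(f,"bed U scan z30",prof("side",q,[P(x,0,30) for x in range(-185,-80,5)]))
    for y in(-20,0,20): print(f,"vertical at x=-45,y",y,prof("side",q,[P(-45,y,z) for z in range(44,100,3)]))
    print(f,"V at x-45 z74",prof("side",q,[P(-45,y,74) for y in range(-51,52,3)]))
```

```text
[ 520.21705026 -115.45441323  176.84535505] [ 0.4970571   0.12939742 -0.56273748] 78.71280013952966
start knob V scan front face [67 66 66 66 58 42 40 40 39 41 39 41 39 41 40 42 40 40 51 67 67 68 65]
start bed U scan z30 [72 90 96 97 96 96 95 96 96 95 95 95 97 96 97 96 95 97 97 96 93]
start vertical at x=-45,y -20 [ 40  40  40  40  41  41  41  42  49  52  51  50  51  51  60  76 109 135
 142]
start vertical at x=-45,y 0 [ 41  41  41  41  41  40  40  40  40  39  40  47  51  53  63  78 104 119
 122]
start vertical at x=-45,y 20 [ 67  66  60  53  50  52  50  51  53  52  52  52  53  53  60  79 105 119
 123]
start V at x-45 z74 [59 61 61 61 58 59 64 62 54 51 50 51 49 45 44 40 41 40 43 44 45 50 51 51
 52 52 51 54 61 64 65 65 65 65 63]
now knob V scan front face [70 70 70 70 61 43 40 42 42 41 42 41 42 40 40 42 43 43 53 70 72 72 72]
now bed U scan z30 [ 77  98 103 103 102 102 101 100 101 101 101 102 102 102 102 102 101 103
 104 104  99]
now vertical at x=-45,y -20 [ 40  40  40  40  39  42  43  46  48  54  57  56  54  55  67  82 111 126
 129]
now vertical at x=-45,y 0 [ 42  41  41  41  41  41  42  43  42  42  43  48  53  57  67  84 110 125
 130]
now vertical at x=-45,y 20 [ 70  69  63  55  53  55  54  53  53  56  60  59  56  56  64  87 114 128
 130]
now V at x-45 z74 [61 61 62 62 63 63 65 64 60 58 57 57 55 50 46 44 42 43 43 47 52 58 59 59
 59 61 60 56 65 68 67 68 69 69 66]
```

The knob is back at its starting pixels and the stack looks centred as before, so I'm handing in.

```bash
python3 -c "
from plant import robot
print(robot.hand_in())"
```

```text
the job is handed in; nothing more can be done
None
```

I finished the job and handed it in at about 32 s: the slide went fully out, the short cover was set down on the shell (about 2 mm off along its length), and the slide is back home. The final camera check showed the knob at its start position and the stack still centred; no verdict came back.

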